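Pack the lunch cool box

TASK

Pack the lunch cool box: lift its lid open until it rests back on its stop, slide every drink bottle down upright into a well of its own until it stands on the well's floor, and tip the oat bars off the baking tray into the food compartment without touching the bars with the gripper. Then set the empty tray back flat on the counter and shut the lid fully. Leave the other things on the counter where they are.

Things in the scene. Friction and masses are not known exactly. Their poses are not given: they have to be found in the camera images.
- coolbox: Body of a navy lunch cool box with cream lining, fixed on the counter: 185 (x) by 186 (y) mm, rim 85 mm high, walls 7, floor 6 mm thick. Origin: centre of underside; x points from the front (the grab bar side) to the hinge. Inside: in front a row along y of three bottle wells with 5 mm cream walls up to z = 70 mm; behind them the open food compartment, x -26 to +86, y -86 to +86 mm, 79 mm deep.
- lid (a joint): The cool box's cream lid, a 0.35 kg shell 36 mm deep (top 121 mm above the counter when shut), hinged along the back rim. Value: angle in rad, 0 = shut, 1.75 = resting on its stop, leaning slightly back. The hinge is damped: released below about 1.2 rad it sinks shut in some 2 s, released above about 1.45 rad it leans back on its stop.
- lid_bar (a point): Middle of the grey grab bar on the lid's front: a round bar 10 mm thick and 120 mm long, along the box's y axis, its centre 38 mm in front of the lid, on two end brackets at y = +-55 mm. It turns with the lid: with the lid shut it lies 223 mm in front of the hinge line and 18 mm above it.
- lid_hinge (a point): Middle of the lid's hinge line, on the back rim of the box, 85 mm above the counter; the hinge runs along the box's y axis. Its axes turn with the lid.
- well0 (a point): Centre of the floor of the left bottle well (seen from the robot); the well is 54 mm square, its floor 6 mm above the counter, its inner walls 64 mm high. Any bottle may go in any well.
- well1 (a point): Centre of the floor of the middle bottle well (seen from the robot); the well is 54 mm square, its floor 6 mm above the counter, its inner walls 64 mm high. Any bottle may go in any well.
- well2 (a point): Centre of the floor of the right bottle well (seen from the robot); the well is 54 mm square, its floor 6 mm above the counter, its inner walls 64 mm high. Any bottle may go in any well.
- food_floor (a point): Centre of the floor of the food compartment, 6 mm above the counter.
- bottle0: Closed orange drink bottle standing on the counter (may be absent), 104 mm high, 0.15 to 0.3 kg, weight low in its thick base: body 51 mm in diameter up to 58 mm height with a 3 mm bevel at the foot, shoulder up to 74 mm, neck 28 mm, white cap 32 mm in diameter from 82 to 104 mm height. Origin: centre of its underside; z points up to the cap.
- bottle1: Closed dark red drink bottle standing on the counter (may be absent), 104 mm high, 0.15 to 0.3 kg, weight low in its thick base: body 51 mm in diameter up to 58 mm height with a 3 mm bevel at the foot, shoulder up to 74 mm, neck 28 mm, white cap 32 mm in diameter from 82 to 104 mm height. Origin: centre of its underside; z points up to the cap.
- bottle2: Closed green drink bottle standing on the counter (may be absent), 104 mm high, 0.15 to 0.3 kg, weight low in its thick base: body 51 mm in diameter up to 58 mm height with a 3 mm bevel at the foot, shoulder up to 74 mm, neck 28 mm, white cap 32 mm in diameter from 82 to 104 mm height. Origin: centre of its underside; z points up to the cap.
- tray: Dark enamelled baking tray on the counter, carrying the oat bars; 0.24 kg. Deck 150 (x) by 96 (y) mm, 4 mm thick, its upper face 4 mm above the counter; 18 mm rims at the back (-x) and both sides, none at the front end (+x), where bars slide off. Smooth: bars begin to slide at a tilt of 16 to 23 degrees. Origin: centre of underside; z up.
- tray_grip (a point): Middle of the tray's steel handle bar, 115 mm behind the tray's origin (-x) and 30 mm above its underside; the bar runs along the tray's y axis, 74 mm long, 10 mm thick (along x), 18 mm high (21 to 39 mm above the underside), with a 35 mm gap between it and the rim.
- tray_lip (a point): Middle of the tray's open front edge, on the deck's upper face, 75 mm ahead of the tray's origin, 190 mm ahead of the handle bar.
- bar0: Brown oat bar (may be absent), 62 by 32 by 22 mm, rigid, 35 g, lying on the tray. Origin: centre of its underside.
- bar1: Brown oat bar (may be absent), 62 by 32 by 22 mm, rigid, 35 g, lying on the tray. Origin: centre of its underside.
- bar2: Brown oat bar (may be absent), 62 by 32 by 22 mm, rigid, 35 g, lying on the tray. Origin: centre of its underside.
- bar3: Brown oat bar (may be absent), 62 by 32 by 22 mm, rigid, 35 g, lying on the tray. Origin: centre of its underside.
- mug: Bystander: blue ceramic mug, 92 mm high. Origin: centre of its underside.
- jam: Bystander: jam jar with a brass lid, 95 mm high. Origin: centre of its underside.
- mill: Bystander: dark wooden pepper mill, 145 mm high. Origin: centre of its underside.
- bowl: Bystander: white bowl, 124 mm wide, 55 mm high. Origin: centre of its underside.
- spatula: Bystander: kitchen spatula lying flat, 200 mm long.
Not all that is in view belongs to the job. Leave any black or green look-alike of the bar3 alone. Leave any blue look-alike of the bottle1 alone.

How it is judged:
By the outcome, as a careful person would: the job done as asked, in the order asked, and still so for the second after the job is handed in, with the robot touching nothing.
Of bottle0, bottle1, bottle2 only 2 to 3 are there at a start; the rules pass over those that are not, and their reading is None.
Of bar0, bar1, bar2, bar3 only 2 to 4 are there at a start; the rules pass over those that are not, and their reading is None.
At some moment in a run one of bottle0, bottle1, bottle2 may be knocked a few centimetres aside while the robot is not near it.
It also fails if it takes over 210 s, if anything falls off the work surface, if the arm or the gripper's body presses on something with over 40 N, if the wrist force passes 120 N, or if a joint passes its speed limit or range.

ROBOT

A 6-joint arm with a two-finger parallel gripper is mounted at the origin on the work surface. World frame = base frame: x ahead of the robot, y to its left, z up, the work surface at z = 0. Lengths are in mm, angles in rad, forces in N, time in s.
With the tool pointing down it reaches from about 350 to 775 mm from the base axis. Payload 7.3 kg.
Tool frame: the origin (TCP) lies on the centre line of the jaws, within the pads' length; the fingertips stand 14 mm ahead of it and the grasp point (between the pads) lies 5 mm behind it; z points along the fingers, y is the line along which they close (so a half turn about z gives the same grasp; the last joint's range is limited). The gripper opens to 92 mm and grips with 3 to 60 N. Pads are 19 mm wide; open, the fingers measure 130 mm over their backs; the gripper's body (75 mm by 190 mm) begins 47 mm behind the grasp point.
Start: joints at [-1.467, 0.342, 1.524, -0, 1.275, -0.146], TCP at [129.807, -508.718, 240.741] pointing down, gripper open.
Joint ranges: [-2.53, 2.53], [-0.77, 2.02], [0.04, 2.7], [-1, 4.14], [0.28, 2.66], [-3.11, 3.11]. Speed limits (rad/s): [2.57, 2.57, 3.14, 3.14, 3.14, 3.14].

INTERFACE

Orientations are given as [roll, pitch, yaw] about the fixed x, y, z axes, in that order (R = Rz(yaw) Ry(pitch) Rx(roll)).
In Python, from plant import get_obs, capture, bot, spot_in, trace, pinpoint gives the robot as it stands.
- The arm moves only by the tool play_rows, never from a script. Its argument "rows" is a list of rows, each a list of 2 entries, a list of its own where there are three numbers: the shift along the world's x, y, z in units of 3 cm (1.0 is 3 cm), then the turn, a rotation vector about the world's x, y, z in units of 8 degrees (1.0 is 8 degrees). A call has 1 to 12 rows; each row shifts and turns the commanded pose from where the row before left it; what a row does not reach is not made up. A row lasts 1/8 s, in which the tool goes at most 62.5 mm and 10.7 degrees, less where a joint would pass 70% of its speed; a pose out of reach is approached as far as the arm can. A call with a number of a shift or a turn outside -1 to 1 is refused whole. A call with a gripper value outside its range is refused whole. "hand" is the opening, from -1 (shut) to 1 (fully open), set as the call begins (left out, the last holds). The fingers move at their own pace and stop on an object; the grip force is fixed at half the most. Time passes only in rows, so rows that do not move let the fingers close. It gives the time, the measured TCP pose, the force, the opening and the grip force at its end, in the units of the state.
- get_obs(): the state, without advancing time (a new reading comes with each control period).
- capture(name): name is "scene" or "top" or "wrist"; returns a dict with "frame" (384x512x3 uint8, red, green, blue), "fov_y" (degrees; the focal length in pixels is half the picture's height over the tangent of half this angle, whatever the lens; pixels are square), "cx", "cy" (the principal point, pixels), "rvec" (rotation vector, rad) and "tvec" (3), from world to camera coordinates, as OpenCV has them; the wrist camera has in their place "hand_eye" (4x4, takes a point from camera to tool coordinates, whose origin is the TCP and whose axes are the flange's). Camera axes: x right, y down, z forward; pixel columns grow to the right and rows downward; lengths in mm; the calibration is good to about 2 mm. A picture is of the moment at which its call begins: read the wrist's pose just before it. There is no depth.
- bot.close_job(): hands the job in; it is judged then, once.
Trained networks look in the newest picture that a camera, given by its name, has taken for a name from the list of things; names that differ only in an ending like _2 or _b are one class to them, and where a whole thing is asked for, a point or a joint stands for the part that bears it (a point fixed in the world has none). Each returns a list of dicts, best first, with "p" (0 to 1); they miss things now and then, are a little off and sometimes report something else, mostly with a low value. They report only what shows in the picture. A call takes as long as a camera call. They do not tell look-alikes from the thing itself.
- spot_in(query, camera): "at" ([row, column] in pixels, amid what is visible of it).
- trace(query, camera): "mask" (384x512 bool, what is visible of it) and "at" ([row, column] in pixels, amid what is visible of it).
- pinpoint(query, camera): "at" ([row, column] in pixels: a listed point, or the origin of a listed thing).
The state is a dict: "time": time; "joint_positions": joint angles; "dq": joint speeds; "tau": joint torques, N m; "tool_pos": TCP position; "tcp_rot": TCP orientation; "contact_force": force on the tool from outside, world axes, zero at the start; "moment": the same for the moment, N m; "grip_width": finger opening in mm; "finger_force": force on a finger pad.
Only numpy, scipy, OpenCV 4.12 (cv2) and the standard library are available. Lean on these libraries where they do the work, as an engineer would, in place of code of your own. Each camera call takes 0.05 s, during which the arm holds its last target. There are 200 camera calls.

## Working session

There is one attempt and no reset: what is moved stays moved. The work goes in short steps, Python scripts to look and compute and a tool call to move; the robot and the scene stay as the last step left them, time stands still between calls to the robot, and variables do not carry over. Pictures are saved under pics/ and viewed, at most 17 in all, crops included, and the job is handed in when it is done.

Besides the shell and the picture viewer there is one more tool, called after ">>>" as name([rows], argument=value, ...), one row to a line, values as JSON. play_rows: Moves the arm, as the interface text tells. Shifts and turns lie within -1 to 1; 1 stands for 3 cm of shift or 8 degrees of turn. Its arguments: {"type":"object","properties":{"rows":{"type":"array"},"hand":{"type":"number"}},"required":["rows"]}

```bash
ls; mkdir -p pics
cat > h.py <<'E'
import numpy as np, cv2, sys
from plant import get_obs, capture, bot, spot_in, trace, pinpoint
from scipy.spatial.transform import Rotation as R
def cam(name):
    o=get_obs(); c=capture(name); f=192/np.tan(np.radians(c['fov_y'])/2)
    K=np.array([[f,0,c['cx']],[0,f,c['cy']],[0,0,1]])
    if 'rvec' in c:
        Rw=R.from_rotvec(np.ravel(c['rvec'])).as_matrix(); t=np.ravel(c['tvec'])
    else:
        T=np.eye(4); T[:3,:3]=R.from_euler('xyz',o['tcp_rot']).as_matrix(); T[:3,3]=o['tool_pos']
        M=np.linalg.inv(T@np.array(c['hand_eye'])); Rw=M[:3,:3]; t=M[:3,3]
    return dict(K=K,R=Rw,t=t,frame=c['frame'],P=K@np.c_[Rw,t])
def ray(c,at):
    d=c['R'].T@np.linalg.inv(c['K'])@np.array([at[1],at[0],1.]); return -c['R'].T@c['t'], d/np.linalg.norm(d)
def plane(c,at,z):
    o,d=ray(c,at); return o+d*(z-o[2])/d[2]
def tri(obs):
    A=np.zeros((3,3));b=np.zeros(3)
    for c,at in obs:
        o,d=ray(c,at);M=np.eye(3)-np.outer(d,d);A+=M;b+=M@o
    return np.linalg.solve(A,b)
def proj(c,p):
    q=c['P']@np.r_[p,1]; return q[1]/q[2],q[0]/q[2]
def save(c,n): cv2.imwrite('pics/'+n,c['frame'][:,:,::-1])
E
cat > s.py <<'E'
from h import *
C={n:cam(n) for n in('scene','top','wrist')}
for n in C: save(C[n],n+'0.png')
print(get_obs())
for q in 'coolbox lid lid_bar lid_hinge well0 food_floor bottle0 bottle1 bottle2 tray tray_grip tray_lip bar0 mug jam mill bowl spatula'.split():
    for n in('scene','top'):
        r=[(round(x['p'],2),np.round(x['at']).astype(int).tolist(),np.round(plane(C[n],x['at'],0)[:2]).astype(int).tolist()) for x in pinpoint(q,n) if x['p']>.2][:5]
        print(q,n,r)
E
python3 s.py
```

```text
pics
{'time': 0.15, 'joint_positions': array([-1.46697741e+00,  3.42559565e-01,  1.52478424e+00, -2.23982488e-05,
        1.27540755e+00, -1.45997750e-01]), 'dq': array([-0.00052602, -0.00262222, -0.00161222,  0.00124601, -0.00017498,
       -0.00038264]), 'tau': array([ 1.28816886e-03, -4.31470406e+01, -2.44353157e+01,  7.18098669e-02,
        5.37733245e-02, -8.50630499e-05]), 'tool_pos': array([ 129.78011752, -508.41040611,  240.21088238]), 'tcp_rot': array([-3.14044316e+00, -1.47374592e-04,  2.49823119e-01]), 'contact_force': array([-0.36713591, -0.98699304,  0.07058573]), 'moment': array([-0.0031016 ,  0.01930378, -0.00167082]), 'finger_force': 0.0, 'grip_width': 91.58707089699097}
coolbox scene [(0.95, [194, 289], [534, 148])]
coolbox top [(0.57, [203, 219], [522, 141]), (0.43, [161, 294], [639, -75])]Traceback (most recent call last):
  File "s.py", line 7, in <module>
    r=[(round(x['p'],2),np.round(x['at']).astype(int).tolist(),np.round(plane(C[n],x['at'],0)[:2]).astype(int).tolist()) for x in pinpoint(q,n) if x['p']>.2][:5]
                                                                                                                                  ~~~~~~~~^^^^^
ValueError: it knows: bar, bottle, bowl, coolbox, food_floor, jam, lid_bar, lid_hinge, mill, mug, spatula, tray, tray_grip, tray_lip, well
```

```bash
sed -i "s/coolbox lid lid_bar.*spatula'/coolbox lid_bar lid_hinge bottle tray tray_grip tray_lip bar mug jam mill bowl spatula'/; s/print(get_obs())//" s.py; python3 s.py; python3 -c "
import cv2,numpy as np
"
```

```text
coolbox scene [(0.69, [196, 287], [536, 138])]
coolbox top []
lid_bar scene [(0.8, [154, 262], [339, 172])]
lid_bar top [(0.86, [250, 220], [391, 139]), (0.31, [225, 221], [459, 136])]
lid_hinge scene [(0.92, [198, 305], [580, 183]), (0.24, [247, 143], [426, -353])]
lid_hinge top []
bottle scene [(0.83, [251, 253], [637, -73]), (0.83, [215, 214], [458, -105]), (0.68, [242, 230], [568, -115]), (0.58, [182, 223], [360, -12])]
bottle top [(0.89, [162, 294], [636, -75]), (0.77, [227, 310], [450, -113]), (0.72, [259, 272], [362, -5]), (0.67, [186, 310], [567, -120])]
tray scene [(0.6, [267, 169], [535, -314])]
tray top [(0.95, [196, 377], [534, -308])]
tray_grip scene [(0.86, [249, 144], [434, -353]), (0.26, [167, 369], [608, 452])]
tray_grip top [(0.82, [228, 403], [441, -374])]
tray_lip scene [(0.9, [280, 193], [613, -276])]
tray_lip top [(0.62, [171, 366], [606, -282])]
bar scene [(0.76, [190, 146], [235, -251]), (0.63, [140, 326], [422, 408]), (0.53, [212, 168], [360, -229]), (0.5, [258, 163], [496, -315]), (0.47, [265, 183], [552, -276])]
bar top [(0.87, [261, 355], [353, -234]), (0.79, [208, 377], [501, -304]), (0.59, [304, 366], [238, -260]), (0.56, [186, 367], [565, -281])]
mug scene [(0.62, [300, 251], [764, -165]), (0.22, [250, 253], [636, -70])]
mug top [(0.85, [119, 327], [765, -178])]
jam scene [(0.55, [272, 312], [798, 38])]
jam top [(0.64, [109, 253], [800, 39])]
mill scene [(0.61, [140, 328], [426, 412])]
mill top [(0.74, [241, 128], [419, 397])]
bowl scene [(0.83, [167, 366], [602, 445]), (0.65, [240, 230], [564, -110])]
bowl top [(0.75, [180, 113], [594, 444])]
spatula scene [(0.81, [324, 172], [691, -388]), (0.5, [252, 254], [642, -72]), (0.42, [241, 230], [569, -113])]
spatula top [(0.78, [142, 399], [690, -382]), (0.3, [110, 250], [798, 48])]
```

View pics/scene0.png

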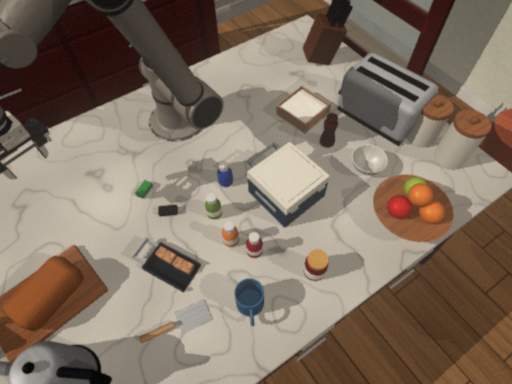

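View pics/top0.png

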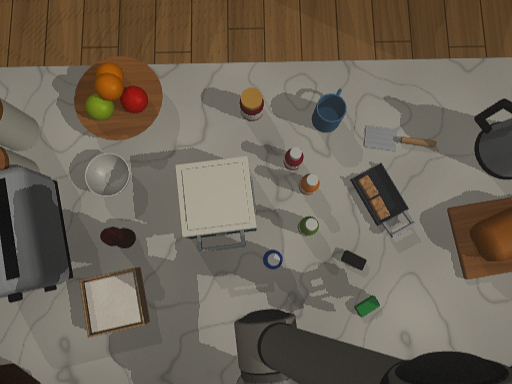

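The scene view shows the shut box near (row 185, col 287), with green, orange and red bottles at (205,213), (233,230) and (243,254). The blue look-alike is at (175,224), and the tray with two brown bars at (265,170). The top view agrees, with the box at (197,215) turned slightly left. The black and green bar look-alikes at (260,354) and (305,367) are to be left alone.

```bash
cat > s2.py <<'E'
from h import *
C={n:cam(n) for n in('scene','top')}
for q in ('lid_bar','tray_grip','tray_lip'):
    a=[(C[n],pinpoint(q,n)[0]['at']) for n in C]; p=tri(a); print(q,p.round(1),[np.round(np.subtract(proj(c,p),at),1).tolist() for c,at in a])
# top: lid quad
f=C['top']['frame'].astype(int); m=((f.min(2)>140)).astype(np.uint8)
n,l,s,_=cv2.connectedComponentsWithStats(cv2.morphologyEx(m,cv2.MORPH_OPEN,np.ones((3,3))))
k=l[197,215]; 
for lab in [k]:
    cs,_=cv2.findContours((l==lab).astype(np.uint8),cv2.RETR_EXTERNAL,cv2.CHAIN_APPROX_NONE)
    pts=cs[0][:,0,:]; w=np.array([plane(C['top'],(v,u),121)[:2] for u,v in pts],np.float32)
    print(lab,s[lab],cv2.minAreaRect(w), cv2.boxPoints(cv2.minAreaRect(w)).round(1).tolist())
for x in trace('lid','top')[:2]:
    w=np.array([plane(C['top'],(v,u),115)[:2] for v,u in np.argwhere(x['mask'])],np.float32); print(x['p'],cv2.minAreaRect(w))
E
python3 s2.py
```

```text
lid_bar [394.3 122.4  89.4] [[0.2, -1.4], [-0.9, -1.6]]
tray_grip [ 441.3 -358.7   42.3] [[-0.0, -0.9], [-0.4, -0.9]]
tray_lip [ 606.6 -278.8  -10.9] [[0.1, -1.5], [-0.6, -1.4]]
2 [ 176  157   80   79 4738] ((525.0707397460938, 139.58462524414062), (181.397216796875, 184.10003662109375), 6.250488758087158) [[424.8999938964844, 221.1999969482422], [444.8999938964844, 38.20000076293945], [625.2999877929688, 58.0], [605.2000122070312, 241.0]]
0.66 ((505.8386535644531, 137.84169006347656), (234.29995727539062, 190.5725555419922), 5.278439998626709)
0.54 ((543.49755859375, -249.40574645996094), (58.198944091796875, 34.82079315185547), 26.507200241088867)
```

>>> play_rows([
  [[0.7, 0.9, 0], [0, 0, 0.466]],
  [[0.7, 0.9, 0], [0, 0, 0.466]],
  [[0.7, 0.9, 0], [0, 0, 0.466]],
  [[0.7, 0.9, 0], [0, 0, 0.466]],
  [[0.7, 0.95, 0], [0, 0, 0.466]],
  [[0.7, 0.95, 0], [0, 0, 0.466]],
  [[0.7, 0.95, 0], [0, 0, 0.466]],
  [[0.7, 0.95, 0], [0, 0, 0.466]],
  [[0.7, 1, 0], [0, 0, 0.466]],
  [[0.7, 1, 0], [0, 0, 0.466]],
  [[0.7, 1, 0], [0, 0, 0.466]],
  [[0.7, 1, 0], [0, 0, 0.466]],
], hand=0.0)

```text
time: 3.65
tool_pos: [382.4, -165.7, 240.9]
tcp_rot: [3.141, 0.0, 1.033]
contact_force: [-0.0, -0.3, 0.2]
grip_width: 46.0
finger_force: 0.0
```

>>> play_rows([
  [[0, 1, 0], [0, 0, 0.466]],
  [[0, 1, 0], [0, 0, 0.466]],
  [[0, 1, 0], [0, 0, 0.466]],
  [[0, 1, 0], [0, 0, 0.466]],
  [[0, 1, 0], [0, 0, 0.466]],
  [[0, 1, 0], [0, 0, 0.466]],
  [[0, 1, 0], [0, 0, 0.466]],
  [[0, 1, 0], [0, 0, 0.466]],
  [[0.2, 1, 0], [0, 0, 0.466]],
  [[0.2, 0.6, 0], [0, 0, 0.466]],
  [[0, 0, 0], [0, 0, 0]],
  [[0, 0, 0], [0, 0, 0]],
], hand=-0.4)

```text
time: 5.15
tool_pos: [393.6, 120.9, 240.7]
tcp_rot: [-3.141, 0.0, 1.68]
contact_force: [0.3, 0.1, -0.9]
grip_width: 27.4
finger_force: 0.0
```

```bash
cat > s3.py <<'E'
from h import *
c=cam('wrist'); save(c,'w1.png')
for x in pinpoint('lid_bar','wrist')[:3]: print(x, plane(c,x['at'],103))
w={n:cam(n) for n in('scene','top')}
a=[(c,pinpoint('lid_bar','wrist')[0]['at'])]+[(w[n],pinpoint('lid_bar',n)[0]['at']) for n in w]
print(tri(a))
p=np.array([394,123,103]); print(proj(c,p), c['R'], )
E
python3 s3.py
```

```text
{'at': [175.1, 256.6], 'p': 0.74} [395.21871813 127.19449625 103.        ]Traceback (most recent call last):
  File "s3.py", line 5, in <module>
    a=[(c,pinpoint('lid_bar','wrist')[0]['at'])]+[(w[n],pinpoint('lid_bar',n)[0]['at']) for n in w]
                                                        ~~~~~~~~~~~~~~~~~~~~~^^^
IndexError: list index out of range
```

View pics/w1.png

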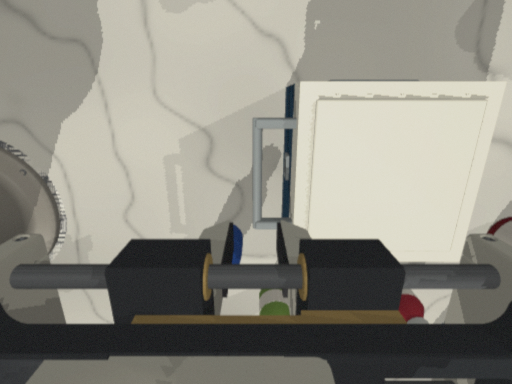

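The wrist view shows the grab bar upright at column 256, rows 118–228, lined up with the jaws. The lid is to its right and clear of it.

>>> play_rows([
  [[0.05, 0.2, 0], [0, 0, 0]],
  [[0, 0, -0.95], [0, 0, 0]],
  [[0, 0, -0.95], [0, 0, 0]],
  [[0, 0, -0.95], [0, 0, 0]],
  [[0, 0, -0.95], [0, 0, 0]],
  [[0, 0, -0.5], [0, 0, 0]],
  [[0, 0, -0.3], [0, 0, 0]],
  [[0, 0, 0], [0, 0, 0]],
], hand=-0.48)

```text
time: 6.5
tool_pos: [395.2, 127.4, 102.5]
tcp_rot: [-3.141, -0.0, 1.681]
contact_force: [-0.5, -0.6, 0.2]
grip_width: 23.7
finger_force: 0.0
```

>>> play_rows([
  [[0, 0, 0], [0, 0, 0]],
  [[0, 0, 0], [0, 0, 0]],
  [[0, 0, 0], [0, 0, 0]],
  [[0, 0, 0], [0, 0, 0]],
], hand=-1)

```text
time: 7.0
tool_pos: [395.3, 127.3, 103.2]
tcp_rot: [3.141, -0.0, 1.681]
contact_force: [-3.2, -0.1, 5.8]
grip_width: 8.7
finger_force: 30.0
```

```bash
python3 -c "
import numpy as np
a=np.radians(4.6+4*np.arange(26));u=-223.7*np.cos(a);z=223.7*np.sin(a);y=np.radians(6.3)
print(np.c_[np.diff(u)*np.cos(y)/30,np.diff(u)*np.sin(y)/30,np.diff(z)/30].round(2).tolist())"
```

```text
[[0.06, 0.01, 0.52], [0.1, 0.01, 0.51], [0.13, 0.01, 0.5], [0.17, 0.02, 0.49], [0.2, 0.02, 0.48], [0.23, 0.03, 0.47], [0.26, 0.03, 0.45], [0.29, 0.03, 0.43], [0.32, 0.04, 0.41], [0.35, 0.04, 0.38], [0.38, 0.04, 0.36], [0.4, 0.04, 0.33], [0.42, 0.05, 0.3], [0.44, 0.05, 0.27], [0.46, 0.05, 0.24], [0.47, 0.05, 0.21], [0.49, 0.05, 0.17], [0.5, 0.06, 0.14], [0.51, 0.06, 0.1], [0.51, 0.06, 0.07], [0.52, 0.06, 0.03], [0.52, 0.06, -0.01], [0.52, 0.06, -0.04], [0.51, 0.06, -0.08], [0.5, 0.06, -0.11]]
```

>>> play_rows([
  [[0.06, 0.01, 0.52], [0, 0, 0]],
  [[0.1, 0.01, 0.51], [0, 0, 0]],
  [[0.13, 0.01, 0.5], [0, 0, 0]],
  [[0.17, 0.02, 0.49], [0, 0, 0]],
  [[0.2, 0.02, 0.48], [0, 0, 0]],
  [[0.23, 0.03, 0.47], [0, 0, 0]],
  [[0.26, 0.03, 0.45], [0, 0, 0]],
  [[0.29, 0.03, 0.43], [0, 0, 0]],
  [[0.32, 0.04, 0.41], [0, 0, 0]],
  [[0.35, 0.04, 0.38], [0, 0, 0]],
])

```text
time: 8.25
tool_pos: [455.6, 133.9, 242.0]
tcp_rot: [-3.134, 0.001, 1.681]
contact_force: [-11.7, -3.4, 6.8]
grip_width: 8.8
finger_force: 30.0
```

>>> play_rows([
  [[0.38, 0.04, 0.36], [0, 0, 0]],
  [[0.4, 0.04, 0.33], [0, 0, 0]],
  [[0.42, 0.05, 0.3], [0, 0, 0]],
  [[0.44, 0.05, 0.27], [0, 0, 0]],
  [[0.46, 0.05, 0.24], [0, 0, 0]],
  [[0.47, 0.05, 0.21], [0, 0, 0]],
  [[0.49, 0.05, 0.17], [0, 0, 0]],
  [[0.5, 0.06, 0.14], [0, 0, 0]],
  [[0.51, 0.06, 0.1], [0, 0, 0]],
  [[0.51, 0.06, 0.07], [0, 0, 0]],
  [[0.52, 0.06, 0.03], [0, 0, 0]],
])

```text
time: 9.62
tool_pos: [611.9, 151.0, 308.9]
tcp_rot: [-3.141, 0.001, 1.681]
contact_force: [-1.0, -2.5, 1.3]
grip_width: 8.9
finger_force: 30.0
```

>>> play_rows([
  [[0.52, 0.06, -0.01], [0, 0, 0]],
  [[0.52, 0.06, -0.04], [0, 0, 0]],
  [[0.51, 0.06, -0.08], [0, 0, 0]],
  [[0.1, 0, 0], [0, 0, 0]],
])

```text
time: 10.12
tool_pos: [661.6, 156.4, 303.7]
tcp_rot: [-3.14, 0.001, 1.681]
contact_force: [-0.9, -1.0, -3.1]
grip_width: 8.8
finger_force: 30.0
```

>>> play_rows([
  [[0, 0, 0], [0, 0, 0]],
  [[0, 0, 0], [0, 0, 0]],
  [[0, 0, 0], [0, 0, 0]],
  [[0, 0, 0.5], [0, 0, 0]],
  [[0, 0, 0.7], [0, 0, 0]],
  [[0, 0, 0.7], [0, 0, 0]],
], hand=-0.2)

```text
time: 10.88
tool_pos: [660.8, 157.2, 362.6]
tcp_rot: [3.141, -0.0, 1.682]
contact_force: [0.3, -0.4, -0.3]
grip_width: 36.9
finger_force: 0.0
```

>>> play_rows([
  [[-1, -0.2, 0], [0, 0, 0]],
  [[-1, -0.2, 0], [0, 0, 0]],
  [[-1, -0.2, 0], [0, 0, 0]],
  [[-1, -0.2, 0], [0, 0, 0]],
  [[-1, -0.2, 0], [0, 0, 0]],
  [[-1, -0.2, 0], [0, 0, 0]],
  [[-0.5, -0.2, 0], [0, 0, 0]],
  [[0, -0.2, 0], [0, 0, 0]],
  [[0, 0, 0], [0, 0, 0]],
])

```text
time: 12.0
tool_pos: [466.6, 108.7, 361.9]
tcp_rot: [3.141, 0.0, 1.681]
contact_force: [-0.2, 0.1, -0.1]
grip_width: 36.6
finger_force: 0.0
```

```bash
cat > s4.py <<'E'
from h import *
C={n:cam(n) for n in('wrist','top','scene')}
save(C['wrist'],'w2.png'); save(C['top'],'t2.png')
for n in C:
  for q in('well','food_floor','lid_hinge','lid_bar'):
    for x in pinpoint(q,n)[:4]:
        z={'well':6,'food_floor':6,'lid_hinge':85,'lid_bar':300}[q]
        if x['p']>.2: print(n,q,round(x['p'],2),np.round(x['at']).tolist(),plane(C[n],x['at'],z).round(1).tolist())
E
python3 s4.py
```

```text
wrist well 0.92 [131.0, 259.0] [471.2, 137.7, 6.0]
wrist well 0.7 [99.0, 255.0] [458.2, 190.6, 6.0]
wrist well 0.67 [162.0, 258.0] [475.8, 80.5, 6.0]
wrist food_floor 0.66 [134.0, 307.0] [558.8, 142.5, 6.0]
wrist lid_hinge 0.72 [328.0, 266.0] [527.4, -226.0, 85.0]
wrist lid_hinge 0.57 [140.0, 352.0] [612.6, 147.9, 85.0]
top well 0.67 [209.0, 379.0] [495.4, -307.9, 6.0]
top well 0.61 [218.0, 243.0] [477.0, 72.7, 6.0]
top well 0.55 [223.0, 200.0] [465.4, 192.6, 6.0]
top food_floor 0.61 [184.0, 367.0] [566.9, -280.0, 6.0]
top lid_bar 0.9 [114.0, 198.0] [673.4, 157.0, 300.0]
top lid_bar 0.46 [160.0, 288.0] [568.8, -32.8, 300.0]
scene well 0.64 [190.0, 259.0] [465.0, 71.2, 6.0]
scene well 0.58 [172.0, 289.0] [461.6, 202.6, 6.0]
scene food_floor 0.77 [199.0, 293.0] [560.4, 143.6, 6.0]
scene lid_hinge 0.79 [198.0, 304.0] [611.2, 142.6, 85.0]
scene lid_bar 0.57 [170.0, 331.0] [678.0, 155.1, 300.0]
```

View pics/w2.png

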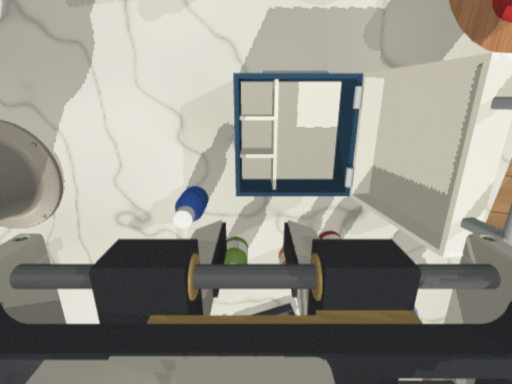

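The wrist view shows the lid resting back and the open box with its rim corners at about (73,235), (73,362), (196,362) and (196,237). Well dividers run along rows 118 and 156, with the green bottle under the jaws.

```bash
cat > s5.py <<'E'
from h import *
c=cam('wrist'); f=c['frame'].astype(int)
m=((f[:,:,2]>f[:,:,0]+25)&(f[:,:,0]<70)).astype(np.uint8); m[:60]=0;m[206:]=0;m[:,:225]=0;m[:,375:]=0
m=cv2.morphologyEx(m,cv2.MORPH_OPEN,np.ones((2,2)))
w=np.array([plane(c,(v,u),85)[:2] for v,u in np.argwhere(m)],np.float32)
r=cv2.minAreaRect(w); print(r)
a=np.radians(r[2]); 
cam_c=-c['R'].T@c['t']; print('cam',cam_c.round(0))
# bottles: cap whites
C={n:cam(n) for n in('top','scene')}
O={n:pinpoint('bottle',n) for n in C}
for x in O['top']:
    p=plane(C['top'],x['at'],0); print('top',round(x['p'],2),p.round(0)[:2], [int(v) for v in x['at']])
for x in O['scene']:
    p=plane(C['scene'],x['at'],0); print('scene',round(x['p'],2),p.round(0)[:2],[int(v) for v in x['at']])
# caps from top: bright blobs near
for n in C:
    f=C[n]['frame'].astype(int); m=((f.min(2)>150)&(f.max(2)-f.min(2)<50)).astype(np.uint8)
    k,l,s,ce=cv2.connectedComponentsWithStats(m)
    for i in range(1,k):
        if 15<s[i,4]<300:
            p=plane(C[n],ce[i][::-1],104)
            if 300<p[0]<700 and -200<p[1]<60: print(n,'cap',s[i].tolist(),ce[i].round(1),p.round(1))
E
python3 s5.py
```

```text
((527.3970336914062, 140.07992553710938), (182.84841918945312, 182.98745727539062), 6.393092155456543)
cam [457. 192. 506.]
top 0.84 [ 447. -105.] [228, 306]
top 0.67 [367.  -4.] [257, 271]
top 0.54 [ 558. -113.] [188, 307]
top 0.53 [635. -66.] [162, 290]
scene 0.87 [646. -77.] [253, 253]
scene 0.73 [541. 321.] [171, 328]
scene 0.63 [360. -12.] [181, 222]
scene 0.59 [ 453. -109.] [214, 212]
scene 0.58 [ 557. -108.] [237, 229]
scene 0.21 [600. 462.] [164, 369]
top cap [291, 148, 11, 10, 86] [295.6 152.3] [637.9 -69.9 104. ]
top cap [307, 175, 11, 10, 91] [312.2 179.4] [ 565.1 -110.4  104. ]
top cap [306, 219, 11, 11, 94] [311.1 224. ] [ 449.8 -102.9  104. ]
top cap [268, 254, 12, 11, 99] [273.4 259.3] [362.8  -4.9 104. ]
scene cap [189, 162, 6, 4, 16] [191.1 163.4] [302.4 -88.6 104. ]
scene cap [249, 232, 10, 10, 83] [253.4 236.6] [639.9 -69.2 104. ]
scene cap [263, 237, 9, 4, 23] [266.7 238.5] [667.1 -40.9 104. ]
```

>>> play_rows([
  [[0.1, -1, -0.2], [0, 0, 0]],
  [[0.1, -1, -0.2], [0, 0, 0]],
  [[0.1, -1, -0.2], [0, 0, 0]],
  [[0.1, -1, -0.2], [0, 0, 0]],
  [[0.1, -1, -0.2], [0, 0, 0]],
  [[0.1, -1, -0.2], [0, 0, 0]],
  [[0.1, -1, -0.2], [0, 0, 0]],
  [[0.1, -1, -0.2], [0, 0, 0]],
  [[0.1, -1, -0.2], [0, 0, 0]],
  [[0, 0, 0], [0, 0, 0]],
  [[0, 0, 0], [0, 0, 0]],
], hand=0.1)

```text
time: 14.38
tool_pos: [493.1, -160.6, 307.7]
tcp_rot: [3.141, -0.0, 1.681]
contact_force: [0.1, -0.5, 0.6]
grip_width: 50.1
finger_force: 0.0
```

```bash
cat > caps.py <<'E'
from h import *
def caps(z=104):
    c=cam('wrist'); f=c['frame'].astype(int); m=((f.min(2)>150)&(f.max(2)-f.min(2)<45)).astype(np.uint8)
    out=[]
    k,l,s,ce=cv2.connectedComponentsWithStats(m)
    for i in range(1,k):
        if 150<s[i,4]<2500 and .6<s[i,2]/s[i,3]<1.6:
            p=plane(c,ce[i][::-1],z); out.append((s[i].tolist(),ce[i].round(1).tolist(),p.round(1).tolist()))
    for x in pinpoint('bottle','wrist'): print('pp',round(x['p'],2),x['at'],plane(c,x['at'],0).round(1)[:2])
    print(get_obs()['tool_pos'].round(1),(-c['R'].T@c['t']).round(0))
    for o in out: print(o)
    return c
if __name__=='__main__': save(caps(),sys.argv[1])
E
python3 caps.py w3.png
```

```text
pp 0.94 [125.0, 303.8] [ 567.4 -108.8]
pp 0.83 [103.9, 352.8] [638.8 -68.1]
pp 0.82 [37.4, 180.6] [366.3  -4.3]
pp 0.76 [113.1, 232.6] [ 451.7 -103.1]
pp 0.34 [236.1, 268.6] [ 536.3 -313.3]
[ 493.2 -160.2  308. ] [484. -77. 452.]
([213, 103, 25, 27, 524], [225.2, 116.2], [450.4, -101.9, 104.0])
([214, 237, 22, 27, 294], [222.2, 253.8], [461.3, -294.8, 104.0])
```

View pics/w3.png

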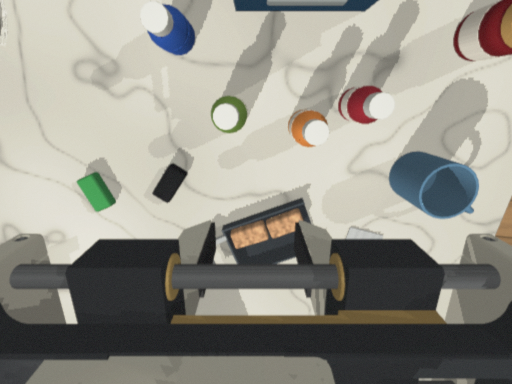

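The wrist view shows the green cap at (116,225), the orange at (131,316) and the red at (106,378), with two brown bars on the tray near (232,265). I'll grasp the green bottle first.

>>> play_rows([
  [[-0.7, 1, 0], [0, 0, 0]],
  [[-0.7, 0.95, -0.5], [0, 0, 0]],
  [[0, 0, -1], [0, 0, 0]],
  [[0, 0, -1], [0, 0, 0]],
  [[0, 0, -1], [0, 0, 0]],
  [[0, 0, -1], [0, 0, 0]],
  [[0, 0, -1], [0, 0, 0]],
  [[0, 0, -0.8], [0, 0, 0]],
  [[0, 0, -0.5], [0, 0, 0]],
  [[0, 0, -0.2], [0, 0, 0]],
  [[0, 0, 0], [0, 0, 0]],
])

```text
time: 15.85
tool_pos: [451.2, -102.2, 97.9]
tcp_rot: [3.141, 0.0, 1.682]
contact_force: [0.4, 0.1, 0.0]
grip_width: 50.9
finger_force: 0.0
```

>>> play_rows([
  [[0, 0, 0], [0, 0, 0]],
  [[0, 0, 0], [0, 0, 0]],
  [[0, 0, 0], [0, 0, 0]],
  [[0, 0, 0], [0, 0, 0]],
], hand=-1)

```text
time: 16.35
tool_pos: [451.2, -102.7, 98.1]
tcp_rot: [3.141, 0.0, 1.681]
contact_force: [-1.3, -0.9, 5.3]
grip_width: 31.2
finger_force: 30.0
```

>>> play_rows([
  [[0, 0, 0.8], [0, 0, 0]],
  [[0, 0, 1], [0, 0, 0]],
  [[0, 0, 1], [0, 0, 0]],
  [[0, 0.3, 0.9], [0, 0, 0]],
  [[0.1, 0.9, 0], [0, 0, 0]],
  [[0.15, 1, 0], [0, 0, 0]],
  [[0.15, 1, 0], [0, 0, 0]],
  [[0.15, 1, 0], [0, 0, 0]],
  [[0.15, 1, 0], [0, 0, 0]],
  [[0.12, 0.73, 0], [0, 0, 0]],
  [[0, 0, 0], [0, 0, 0]],
  [[0, 0, 0], [0, 0, 0]],
])

```text
time: 17.85
tool_pos: [475.4, 74.9, 208.3]
tcp_rot: [-3.141, 0.0, 1.681]
contact_force: [1.0, -0.0, -1.9]
grip_width: 31.2
finger_force: 30.0
```

```bash
cat > s6.py <<'E'
from h import *
c=cam('wrist'); save(c,sys.argv[1]); print(get_obs()['tool_pos'])
f=c['frame'].astype(int)
m=((f[:,:,2]>f[:,:,0]+25)&(f[:,:,0]<70)).astype(np.uint8); 
k,l,s,ce=cv2.connectedComponentsWithStats(cv2.morphologyEx(m,cv2.MORPH_OPEN,np.ones((2,2)))); i=1+np.argmax(s[1:,4]); print(s[i])
for x in pinpoint('well','wrist'): print(round(x['p'],2),x['at'],plane(c,x['at'],6).round(1))
th=np.radians(6.4); Rb=np.array([[np.cos(th),-np.sin(th)],[np.sin(th),np.cos(th)]]); b=np.array([527.4,140.1])
im=c['frame'][:,:,::-1].copy()
def W(x,y,z): q=b+Rb@[x,y]; r=proj(c,np.r_[q,z]); return int(round(r[1]*4)),int(round(r[0]*4))
def poly(P,z): cv2.polylines(im,[np.array([W(x,y,z) for x,y in P])],True,(0,0,255),1,shift=2)
poly([(-92.5,-93),(92.5,-93),(92.5,93),(-92.5,93)],85)
poly([(-85.5,-86),(85.5,-86),(85.5,86),(-85.5,86)],85)
for y in(-59,0,59): poly([(-85.5,y-27),(-31.5,y-27),(-31.5,y+27),(-85.5,y+27)],70)
cv2.imwrite('pics/'+sys.argv[1],cv2.resize(im,(800,600)))
E
python3 s6.py w4.png
```

```text
[475.4833055   74.7012545  208.38858818]
[  216    15   215   200 13394]
0.97 [122.0, 255.1] [469.8 130.7   6. ]
0.79 [66.2, 253.4] [460.8 193.4   6. ]
0.67 [165.7, 254.7] [475.5  75.8   6. ]
```

View pics/w4.png

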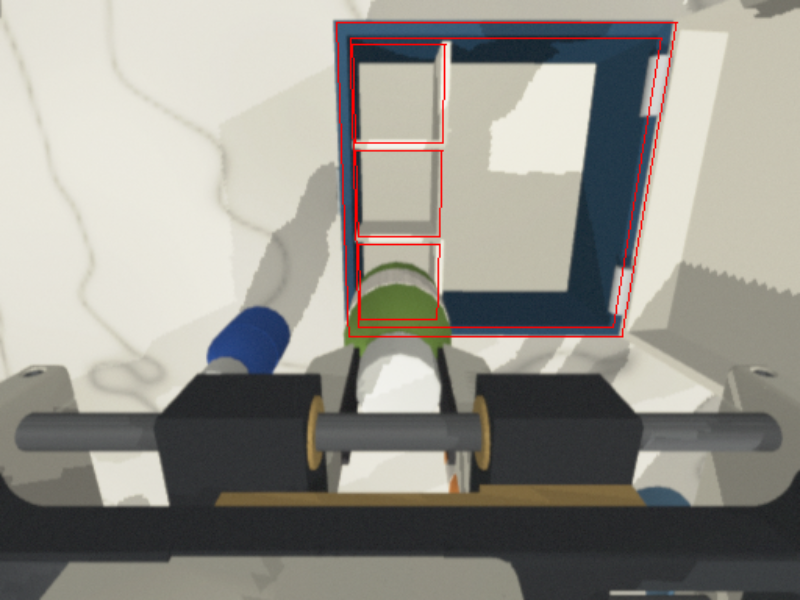

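The overlay of the box model sits on the rim and well edges, and the green bottle hangs over the right well at about (290,400) in the enlarged view. I'll lower it while watching the force.

>>> play_rows([
  [[0, 0, -0.7], [0, 0, 0]],
  [[0, 0, -0.5], [0, 0, 0]],
  [[0, 0, -0.2], [0, 0, 0]],
  [[0, 0, -0.2], [0, 0, 0]],
  [[0, 0, 0], [0, 0, 0]],
])

```text
time: 18.58
tool_pos: [475.7, 75.2, 160.6]
tcp_rot: [-3.142, 0.0, 1.681]
contact_force: [-0.3, -1.0, -2.1]
grip_width: 31.0
finger_force: 30.0
```

Entered freely. Lowering the rest of the way.

>>> play_rows([
  [[0, 0, -0.4], [0, 0, 0]],
  [[0, 0, -0.4], [0, 0, 0]],
  [[0, 0, -0.4], [0, 0, 0]],
  [[0, 0, -0.35], [0, 0, 0]],
  [[0, 0, -0.2], [0, 0, 0]],
  [[0, 0, -0.1], [0, 0, 0]],
  [[0, 0, 0], [0, 0, 0]],
])

```text
time: 19.45
tool_pos: [475.6, 75.4, 105.1]
tcp_rot: [-3.141, -0.0, 1.681]
contact_force: [-0.7, -0.7, -2.7]
grip_width: 31.1
finger_force: 30.0
```

>>> play_rows([
  [[0, 0, -0.05], [0, 0, 0]],
  [[0, 0, 0], [0, 0, 0]],
])

```text
time: 19.7
tool_pos: [475.7, 75.4, 104.1]
tcp_rot: [3.141, 0.0, 1.681]
contact_force: [-1.7, -0.8, 3.0]
grip_width: 31.1
finger_force: 30.0
```

>>> play_rows([
  [[0, 0, 0], [0, 0, 0]],
  [[0, 0, 0], [0, 0, 0]],
  [[0, 0, 0.8], [0, 0, 0]],
  [[0, 0, 1], [0, 0, 0]],
  [[0, 0, 1], [0, 0, 0]],
  [[0.3, -0.8, 1], [0, 0, 0]],
  [[0.8, -1, 1], [0, 0, 0]],
  [[0.8, -1, 1], [0, 0, 0]],
  [[0.5, -1, 1], [0, 0, 0]],
  [[0, -1, 0], [0, 0, 0]],
  [[0, -1, 0], [0, 0, 0]],
  [[0, -1, 0], [0, 0, 0]],
], hand=0.1)

```text
time: 21.2
tool_pos: [547.9, -129.7, 307.7]
tcp_rot: [3.141, 0.0, 1.681]
contact_force: [-0.5, 0.5, -0.6]
grip_width: 50.8
finger_force: 0.0
```

>>> play_rows([
  [[0, -0.8, 0], [0, 0, 0]],
  [[0, 0, 0], [0, 0, 0]],
  [[0, 0, 0], [0, 0, 0]],
])

```text
time: 21.58
tool_pos: [547.8, -152.0, 307.6]
tcp_rot: [3.141, -0.0, 1.681]
contact_force: [-0.2, -0.1, -1.0]
grip_width: 50.4
finger_force: 0.0
```

```bash
python3 caps.py w5.png
```

```text
pp 0.81 [35.7, 144.0] [367.6   0.4]
pp 0.7 [125.6, 267.6] [ 564.2 -107.7]
pp 0.65 [104.2, 319.2] [640.9 -65.9]
[ 547.8 -151.7  307.7] [539. -69. 452.]
```

```bash
cat > cap2.py <<'E'
from h import *
def cap2(guess,z=104,name='wrist',win=24):
    c=cam(name); v,u=map(int,proj(c,np.r_[guess,z])); f=c['frame'].astype(float)
    sub=f[v-win:v+win,u-win:u+win]; mn=sub.min(2); sat=sub.max(2)-mn
    m=((mn>110)&(sat<60)).astype(np.uint8)
    bl=((mn>sub.min()+0.6*(mn.max()-sub.min()))).astype(np.uint8)
    k,l,s,ce=cv2.connectedComponentsWithStats(m)
    r=[(s[i].tolist(),plane(c,(ce[i][1]+v-win,ce[i][0]+u-win),z).round(1)[:2].tolist()) for i in range(1,k) if s[i,4]>60]
    print(guess,(v,u),r, [sub[win,win].tolist()]); return c,(v,u)
if __name__=='__main__':
    for g in ([565.5,-109],[639,-68]): c,(v,u)=cap2(g)
    im=c['frame'][60:180,200:400,::-1]; cv2.imwrite('pics/'+sys.argv[1],cv2.resize(im,None,fx=4,fy=4))
E
python3 cap2.py w6.png
```

```text
[565.5, -109] (134, 272) [([0, 0, 48, 48, 1807], [566.0, -110.0])] [[233.0, 233.0, 226.0]]
[639, -68] (107, 336) [([0, 0, 48, 48, 1796], [642.5, -66.7])] [[232.0, 232.0, 225.0]]
```

View pics/w6.png

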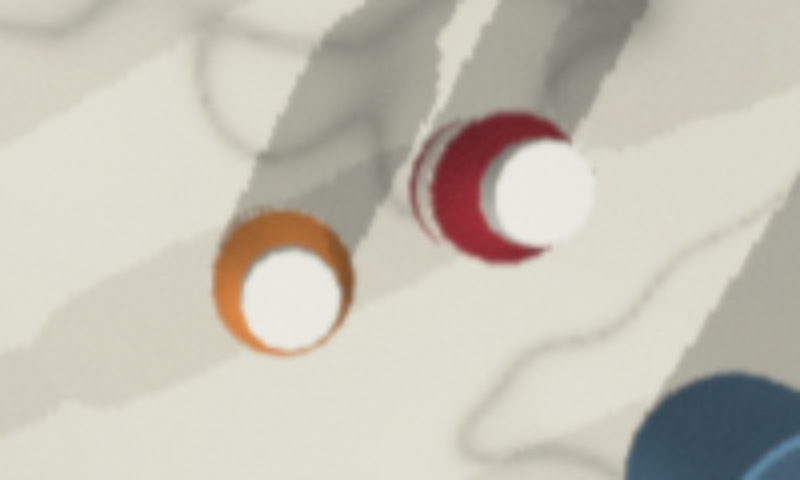

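The crop shows the orange cap centred at full-image (135,273) and the red at (108,336), confirming (566,-110) and (639,-69).

>>> play_rows([
  [[0.3, 0.7, 0], [0, 0, 0]],
  [[0.3, 0.7, -0.5], [0, 0, 0]],
  [[0, 0, -1], [0, 0, 0]],
  [[0, 0, -1], [0, 0, 0]],
  [[0, 0, -1], [0, 0, 0]],
  [[0, 0, -1], [0, 0, 0]],
  [[0, 0, -1], [0, 0, 0]],
  [[0, 0, -0.8], [0, 0, 0]],
  [[0, 0, -0.5], [0, 0, 0]],
  [[0, 0, -0.2], [0, 0, 0]],
  [[0, 0, 0], [0, 0, 0]],
])

```text
time: 23.15
tool_pos: [565.9, -110.6, 97.9]
tcp_rot: [3.141, 0.0, 1.681]
contact_force: [-0.4, 0.3, 0.9]
grip_width: 50.4
finger_force: 0.0
```

>>> play_rows([
  [[0, 0, 0], [0, 0, 0]],
  [[0, 0, 0], [0, 0, 0]],
  [[0, 0, 0], [0, 0, 0]],
  [[0, 0, 0], [0, 0, 0]],
], hand=-1)

```text
time: 23.65
tool_pos: [566.0, -110.8, 98.3]
tcp_rot: [3.141, 0.0, 1.681]
contact_force: [-2.0, 0.2, 4.0]
grip_width: 30.7
finger_force: 30.0
```

>>> play_rows([
  [[0, 0, 0.8], [0, 0, 0]],
  [[0, 0, 1], [0, 0, 0]],
  [[0, 0, 1], [0, 0, 0]],
  [[0, 0, 1], [0, 0, 0]],
  [[-0.36, 0.905, 0.6], [0, 0, 0]],
  [[-0.36, 0.905, 0], [0, 0, 0]],
  [[-0.36, 0.905, 0], [0, 0, 0]],
  [[-0.36, 0.905, 0], [0, 0, 0]],
  [[-0.36, 0.905, 0], [0, 0, 0]],
  [[-0.36, 0.905, 0], [0, 0, 0]],
  [[-0.36, 0.905, 0], [0, 0, 0]],
  [[-0.36, 0.905, 0], [0, 0, 0]],
])

```text
time: 25.15
tool_pos: [478.5, 107.4, 229.1]
tcp_rot: [-3.141, -0.0, 1.681]
contact_force: [-0.9, -0.7, -1.3]
grip_width: 31.1
finger_force: 30.0
```

>>> play_rows([
  [[-0.36, 0.905, 0], [0, 0, 0]],
  [[0, 0, 0], [0, 0, 0]],
  [[0, 0, 0], [0, 0, 0]],
])

```text
time: 25.52
tool_pos: [468.5, 133.4, 229.4]
tcp_rot: [-3.141, 0.0, 1.682]
contact_force: [-0.3, 0.8, -2.6]
grip_width: 31.3
finger_force: 30.0
```

>>> play_rows([
  [[0.03, 0, -0.8], [0, 0, 0]],
  [[0, 0, -0.8], [0, 0, 0]],
  [[0, 0, -0.4], [0, 0, 0]],
  [[0, 0, -0.3], [0, 0, 0]],
  [[0, 0, 0], [0, 0, 0]],
])

```text
time: 26.15
tool_pos: [469.2, 133.5, 160.3]
tcp_rot: [-3.141, 0.0, 1.681]
contact_force: [-2.1, -1.3, -2.2]
grip_width: 31.0
finger_force: 30.0
```

>>> play_rows([
  [[0, 0, -0.4], [0, 0, 0]],
  [[0, 0, -0.4], [0, 0, 0]],
  [[0, 0, -0.4], [0, 0, 0]],
  [[0, 0, -0.35], [0, 0, 0]],
  [[0, 0, -0.2], [0, 0, 0]],
  [[0, 0, -0.13], [0, 0, 0]],
  [[0, 0, 0], [0, 0, 0]],
])

```text
time: 27.02
tool_pos: [468.9, 133.7, 104.3]
tcp_rot: [-3.141, 0.0, 1.681]
contact_force: [-6.8, -1.2, 2.4]
grip_width: 31.2
finger_force: 30.0
```

>>> play_rows([
  [[0, 0, 0], [0, 0, 0]],
  [[0, 0, 0], [0, 0, 0]],
  [[0, 0, 0.8], [0, 0, 0]],
  [[0, 0, 1], [0, 0, 0]],
  [[0, 0, 1], [0, 0, 0]],
  [[0, -0.8, 1], [0, 0, 0]],
  [[0, -1, 1], [0, 0, 0]],
  [[0.6, -1, 1], [0, 0, 0]],
  [[0.9, -1, 1], [0, 0, 0]],
  [[0.9, -1, 0], [0, 0, 0]],
  [[0.9, -1, 0], [0, 0, 0]],
  [[0.9, -1, 0], [0, 0, 0]],
], hand=0.1)

```text
time: 28.52
tool_pos: [597.0, -71.6, 308.7]
tcp_rot: [3.139, 0.001, 1.681]
contact_force: [0.9, 0.7, -0.5]
grip_width: 50.5
finger_force: 0.0
```

>>> play_rows([
  [[0.9, -1, 0], [0, 0, 0]],
  [[0, -1, 0], [0, 0, 0]],
  [[0, 0, 0], [0, 0, 0]],
  [[0, 0, 0], [0, 0, 0]],
])

```text
time: 29.02
tool_pos: [622.7, -129.9, 308.5]
tcp_rot: [3.14, -0.0, 1.681]
contact_force: [0.2, 0.0, 0.3]
grip_width: 50.4
finger_force: 0.0
```

```bash
cat > s7.py <<'E'
from cap2 import *
for n in('wrist','top'):
    c=cam(n)
    for x in pinpoint('bottle',n): print(n,round(x['p'],2),x['at'],plane(c,x['at'],0).round(1)[:2])
c=cam('wrist'); print(get_obs()['tool_pos'].round(1))
v,u=proj(c,[639.3,-68.7,104]);print(v,u)
v,u=int(v),int(u); g=cv2.GaussianBlur(c['frame'].min(2),(5,5),1)
sub=g[max(v-22,0):v+22,u-22:u+22]; h=cv2.HoughCircles(sub,cv2.HOUGH_GRADIENT,1,10,param1=80,param2=8,minRadius=10,maxRadius=17)
if h is not None:
    for a,b,r in h[0][:4]: print(r,plane(c,(b+max(v-22,0),a+u-22),104).round(1))
E
python3 s7.py
```

```text
wrist 0.86 [117.6, 269.4] [640.8 -72.9]
wrist 0.58 [50.2, 92.0] [365.3  -5.5]
top 0.86 [218.1, 243.2] [477.9  72.6]
top 0.82 [163.8, 291.0] [632.1 -67. ]
top 0.77 [221.4, 220.8] [469.7 135.7]
top 0.63 [203.8, 216.7] [519.9 147.1]
top 0.51 [259.1, 270.9] [362.5  -2.7]
[ 622.5 -129.4  308.6]
120.01574643284525 273.2638194699595
13.2 [638.3 -68.2 104. ]
```

>>> play_rows([
  [[0.27, 1, 0], [0, 0, 0]],
  [[0.27, 1, -0.5], [0, 0, 0]],
  [[0, 0, -1], [0, 0, 0]],
  [[0, 0, -1], [0, 0, 0]],
  [[0, 0, -1], [0, 0, 0]],
  [[0, 0, -1], [0, 0, 0]],
  [[0, 0, -1], [0, 0, 0]],
  [[0, 0, -0.8], [0, 0, 0]],
  [[0, 0, -0.5], [0, 0, 0]],
  [[0, 0, -0.2], [0, 0, 0]],
  [[0, 0, 0], [0, 0, 0]],
])

```text
time: 30.65
tool_pos: [638.9, -70.2, 98.6]
tcp_rot: [3.141, 0.0, 1.681]
contact_force: [-1.1, 0.5, 0.1]
grip_width: 50.4
finger_force: 0.0
```

>>> play_rows([
  [[0, 0, 0], [0, 0, 0]],
  [[0, 0, 0], [0, 0, 0]],
  [[0, 0, 0], [0, 0, 0]],
  [[0, 0, 0], [0, 0, 0]],
], hand=-1)

```text
time: 31.15
tool_pos: [638.9, -70.4, 98.9]
tcp_rot: [3.141, 0.0, 1.681]
contact_force: [-1.0, -0.3, 3.3]
grip_width: 31.6
finger_force: 30.0
```

>>> play_rows([
  [[0, 0, 0.8], [0, 0, 0]],
  [[0, 0, 1], [0, 0, 0]],
  [[0, 0, 1], [0, 0, 0]],
  [[0, 0, 1], [0, 0, 0]],
  [[-1, 0.3, 0.6], [0, 0, 0]],
  [[-1, 0.3, 0], [0, 0, 0]],
  [[-1, 0.3, 0], [0, 0, 0]],
  [[-1, 0.3, 0], [0, 0, 0]],
  [[-0.234, 0.94, 0], [0, 0, 0]],
  [[-0.234, 0.94, 0], [0, 0, 0]],
  [[-0.234, 0.94, 0], [0, 0, 0]],
  [[-0.234, 0.94, 0], [0, 0, 0]],
])

```text
time: 32.65
tool_pos: [490.0, 79.4, 230.0]
tcp_rot: [-3.141, -0.0, 1.681]
contact_force: [0.5, 0.4, -0.1]
grip_width: 31.1
finger_force: 30.0
```

>>> play_rows([
  [[-0.234, 0.94, 0], [0, 0, 0]],
  [[-0.234, 0.94, 0], [0, 0, 0]],
  [[-0.234, 0.94, 0], [0, 0, 0]],
  [[-0.234, 0.94, 0], [0, 0, 0]],
  [[0, 0, 0], [0, 0, 0]],
  [[0, 0, 0], [0, 0, 0]],
])

```text
time: 33.4
tool_pos: [462.4, 190.9, 230.0]
tcp_rot: [-3.141, 0.0, 1.682]
contact_force: [-0.3, 0.0, -1.6]
grip_width: 31.1
finger_force: 30.0
```

>>> play_rows([
  [[0.01, 0.02, -0.8], [0, 0, 0]],
  [[0, 0, -0.8], [0, 0, 0]],
  [[0, 0, -0.4], [0, 0, 0]],
  [[0, 0, -0.3], [0, 0, 0]],
  [[0, 0, 0], [0, 0, 0]],
])

```text
time: 34.02
tool_pos: [462.8, 191.7, 161.1]
tcp_rot: [-3.141, 0.0, 1.681]
contact_force: [-0.1, 0.3, -1.6]
grip_width: 31.4
finger_force: 30.0
```

>>> play_rows([
  [[0, 0, -0.4], [0, 0, 0]],
  [[0, 0, -0.4], [0, 0, 0]],
  [[0, 0, -0.4], [0, 0, 0]],
  [[0, 0, -0.35], [0, 0, 0]],
  [[0, 0, -0.2], [0, 0, 0]],
  [[0, 0, -0.13], [0, 0, 0]],
  [[0, 0, 0], [0, 0, 0]],
])

```text
time: 34.9
tool_pos: [462.6, 191.9, 104.9]
tcp_rot: [-3.141, 0.0, 1.681]
contact_force: [-3.3, -0.1, 0.7]
grip_width: 31.6
finger_force: 30.0
```

>>> play_rows([
  [[0, 0, 0], [0, 0, 0]],
  [[0, 0, 0], [0, 0, 0]],
  [[0, 0, 0.8], [0, 0, 0]],
  [[0, 0, 1], [0, 0, 0]],
  [[0, 0, 1], [0, 0, 0]],
  [[0, -0.8, 1], [0, 0, 0]],
  [[0, -1, 1], [0, 0, 0]],
  [[0.1, -1, 1], [0, 0, 0.2]],
  [[0.1, -1, 0.7], [0, 0, 0.2]],
  [[0.1, -1, 0], [0, 0, 0.2]],
  [[0.1, -1, 0], [0, 0, 0.2]],
  [[0.1, -1, 0], [0, 0, 0.2]],
], hand=0.1)

```text
time: 36.4
tool_pos: [478.1, -13.2, 300.2]
tcp_rot: [3.14, 0.001, 1.822]
contact_force: [-0.5, -0.5, 0.0]
grip_width: 50.6
finger_force: 0.0
```

>>> play_rows([
  [[0.1, -1, 0], [0, 0, 0.2]],
  [[0.1, -1, 0], [0, 0, 0.2]],
  [[0.1, -1, 0], [0, 0, 0.2]],
  [[0.1, -1, 0], [0, 0, 0.2]],
  [[0.1, -1, 0], [0, 0, 0.2]],
  [[0.1, -1, 0], [0, 0, 0.2]],
  [[0.1, -1, 0], [0, 0, 0.2]],
  [[0, -1, 0], [0, 0, 0]],
  [[0, -1, 0], [0, 0, 0]],
  [[0, -1, 0], [0, 0, 0]],
  [[0, -1, 0], [0, 0, 0]],
  [[0, -1, 0], [0, 0, 0]],
])

```text
time: 37.9
tool_pos: [498.9, -373.4, 300.0]
tcp_rot: [3.141, 0.001, 2.016]
contact_force: [0.8, 0.2, 0.3]
grip_width: 50.7
finger_force: 0.0
```

>>> play_rows([
  [[0, -1, 0], [0, 0, 0]],
  [[0, -0.4, 0], [0, 0, 0]],
  [[0, 0, 0], [0, 0, 0]],
  [[0, 0, 0], [0, 0, 0]],
])

```text
time: 38.4
tool_pos: [499.0, -413.1, 300.0]
tcp_rot: [3.141, -0.0, 2.017]
contact_force: [0.2, -0.0, 0.4]
grip_width: 50.7
finger_force: 0.0
```

```bash
cat > s8.py <<'E'
from h import *
o=get_obs(); print(o['tool_pos'].round(1),o['tcp_rot'].round(3))
c=cam('wrist'); save(c,'w8.png'); t=cam('top'); save(t,'t8.png')
for q,z in(('tray_grip',30),('tray_lip',4),('tray',0),('bar',4)):
    for x in pinpoint(q,'wrist')[:5]: 
        if x['p']>.2: print(q,round(x['p'],2),np.round(x['at'],1).tolist(),plane(c,x['at'],z).round(1)[:2])
for x in pinpoint('bottle','top'): print(round(x['p'],2),plane(t,x['at'],0).round(0))
E
python3 s8.py
```

```text
[ 499.  -413.1  300. ] [ 3.141 -0.     2.017]
tray_grip 0.97 [104.8, 230.0] [ 434.8 -360.7]
tray_lip 0.94 [102.0, 355.8] [ 605.2 -275. ]
tray 0.92 [103.9, 303.8] [ 535.3 -311.7]
bar 0.67 [88.9, 284.7] [ 498.2 -305.4]
bar 0.6 [89.2, 329.5] [ 559.4 -276.4]
0.88 [465.  69.   0.]
0.67 [470. 127.   0.]
0.65 [358. -17.   0.]
0.57 [468. 195.   0.]
```

View pics/w8.png

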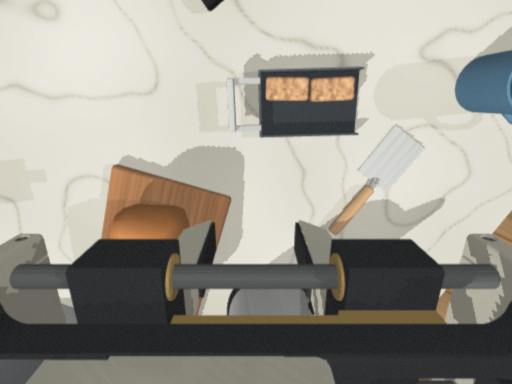

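View pics/t8.png

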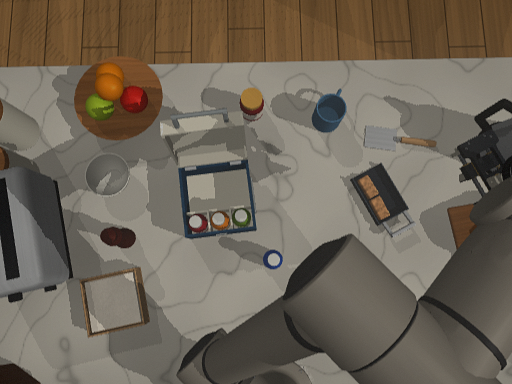

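The wrist view shows the tray handle bar at (105,230), square to the jaws, and exactly two oat bars at (89,287) and (89,332). The top view shows red, orange and green caps each in its own well at (223,197), (220,219) and (217,241), with the lid back.

>>> play_rows([
  [[-0.71, 0.585, -0.5], [0, 0, 0.1]],
  [[-0.71, 0.585, -0.5], [0, 0, 0]],
  [[-0.71, 0.585, -0.5], [0, 0, 0]],
  [[0, 0, -1], [0, 0, 0]],
  [[0, 0, -1], [0, 0, 0]],
  [[0, 0, -1], [0, 0, 0]],
  [[0, 0, -1], [0, 0, 0]],
  [[0, 0, -0.5], [0, 0, 0]],
  [[0, 0, 0], [0, 0, 0]],
  [[0, 0, 0], [0, 0, 0]],
], hand=-0.4)

```text
time: 40.0
tool_pos: [435.4, -362.0, 121.0]
tcp_rot: [3.141, 0.002, 2.03]
contact_force: [0.2, -0.1, -0.3]
grip_width: 27.4
finger_force: 0.0
```

```bash
cat > s9.py <<'E'
from h import *
o=get_obs(); print(o['tool_pos'].round(1),o['tcp_rot'].round(3))
c=cam('wrist'); im=c['frame'][:,:,::-1].copy()
for q,z in(('tray_grip',30),('tray_lip',4),('tray',0)):
    for x in pinpoint(q,'wrist')[:2]: print(q,round(x['p'],2),np.round(x['at'],1).tolist(),plane(c,x['at'],z).round(1)[:2])
a=np.radians(26.3); g=np.array([435.3,-360.4]); R2=np.array([[np.cos(a),-np.sin(a)],[np.sin(a),np.cos(a)]])
for P,z in (([(-5,-37),(5,-37),(5,37),(-5,37)],39),([(40,-48),(190,-48),(190,48),(40,48)],18)):
    q=[proj(c,np.r_[g+R2@p,z])[::-1] for p in P]; cv2.polylines(im,[np.round(np.array(q)*4).astype(int)],True,(0,0,255),1,shift=2)
cv2.imwrite('pics/w9.png',cv2.resize(im,(800,600)))
E
python3 s9.py
```

```text
[ 435.4 -362.   121. ] [3.141e+00 2.000e-03 2.030e+00]
tray_grip 0.55 [195.9, 255.4] [ 436.7 -362.3]
tray_grip 0.42 [168.1, 407.1] [ 544.9 -279.6]
tray_lip 0.83 [182.2, 446.8] [ 605.1 -273. ]
tray 0.96 [184.3, 367.2] [ 537.5 -310.4]
tray 0.52 [295.6, 446.7] [ 696.5 -383.4]
```

View pics/w9.png

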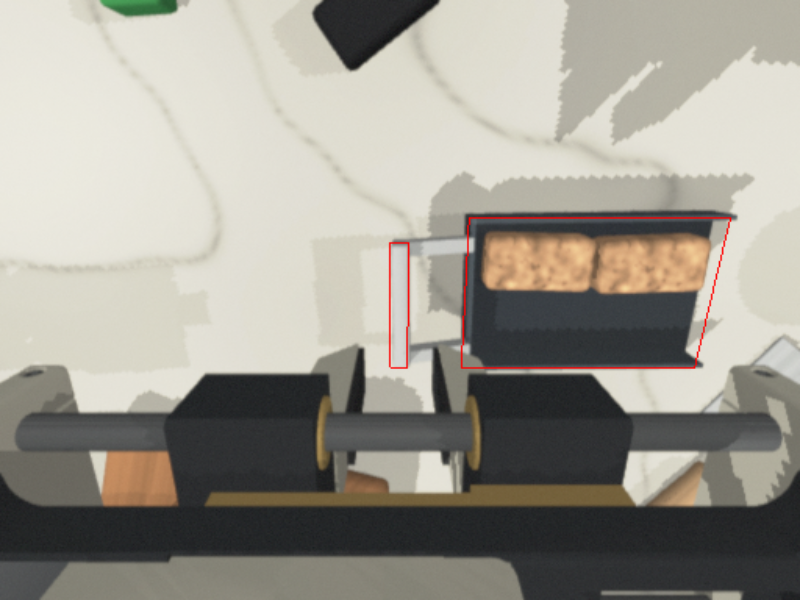

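The overlay lies on the handle bar at (305,400) and the tray outline. The jaws are lined up with the handle, so I'll descend and grip.

>>> play_rows([
  [[0, 0.05, -1], [0, 0, 0]],
  [[0, 0, -1], [0, 0, 0]],
  [[0, 0, -0.7], [0, 0, 0]],
  [[0, 0, -0.4], [0, 0, 0]],
  [[0, 0, -0.1], [0, 0, 0]],
  [[0, 0, 0], [0, 0, 0]],
])

```text
time: 40.95
tool_pos: [435.1, -360.3, 24.4]
tcp_rot: [3.141, 0.001, 2.03]
contact_force: [-0.6, -0.1, 0.1]
grip_width: 27.8
finger_force: 0.0
```

>>> play_rows([
  [[0, 0, 0], [0, 0, 0]],
  [[0, 0, 0], [0, 0, 0]],
  [[0, 0, 0], [0, 0, 0]],
  [[0, 0, 0], [0, 0, 0]],
], hand=-1)

```text
time: 41.45
tool_pos: [435.1, -360.0, 24.4]
tcp_rot: [3.141, 0.001, 2.031]
contact_force: [0.5, 1.1, 4.9]
grip_width: 9.5
finger_force: 30.0
```

>>> play_rows([
  [[0, 0, 0.2], [0, 0, 0]],
  [[0, 0, 0.4], [0, 0, 0]],
  [[0, 0, 0.5], [0.08, -0.16, 0]],
  [[0, 0, 0.6], [0.08, -0.16, 0]],
  [[0, 0, 0.6], [0.08, -0.16, 0]],
  [[0, 0, 0.6], [0.08, -0.16, 0]],
  [[0, 0, 0.6], [0, 0, 0]],
  [[0, 0, 0.6], [0, 0, 0]],
  [[0, 0, 0.6], [0, 0, 0]],
  [[0, 0, 0.4], [0, 0, 0]],
  [[0, 0, 0.2], [0, 0, 0]],
  [[0, 0, 0], [0, 0, 0]],
])

```text
time: 42.95
tool_pos: [434.8, -359.9, 183.0]
tcp_rot: [3.041, -0.0, 2.03]
contact_force: [-0.5, 0.3, -3.1]
grip_width: 9.9
finger_force: 30.0
```

```bash
cat > s10.py <<'E'
from h import *
o=get_obs(); print(o['tool_pos'].round(1),o['tcp_rot'].round(3),o['contact_force'].round(1),o['grip_width'])
c=cam('wrist'); save(c,'w10.png')
ex=np.array([.9938,.1113]); ey=np.array([-.1113,.9938]); b=np.array([527.4,140.1])
for th,xl,zl in((-6,0,130),(0,0,125),(10,3,118),(16,5,112),(22,5,106),(30,8,98),(40,8,90)):
    t=np.radians(th); f=190*np.cos(t)-20.4*np.sin(t); d=190*np.sin(t)+20.4*np.cos(t)
    print(th,(b+ex*(xl-f)-10*ey).round(1),round(zl+d,1))
E
python3 s10.py
```

```text
[ 434.8 -359.9  183. ] [ 3.041 -0.     2.03 ] [-0.5  0.3 -3.1] 9.925297806537657
-6 [338.6 108.9] 130.4
0 [339.7 109. ] 145.4
10 [349.1 110.1] 171.1
16 [357.6 111. ] 184.0
22 [366. 112.] 196.1
30 [383.1 113.9] 210.7
40 [404.8 116.3] 227.8
```

View pics/w10.png

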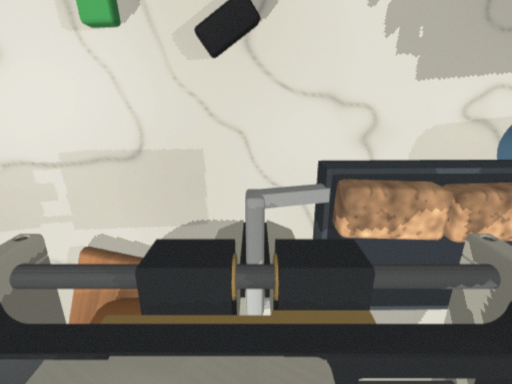

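The wrist view shows the tray held level with both bars resting on it at (210,390) and (210,480). I'll carry it gently to the box.

>>> play_rows([
  [[-0.1, 0.2, 0.05], [0, 0, 0]],
  [[-0.1, 0.4, 0.05], [0, 0, 0]],
  [[-0.1, 0.6, 0.05], [0, 0, -0.1]],
  [[-0.1, 0.75, 0.05], [0, 0, -0.13]],
  [[-0.1, 0.75, 0.05], [0, 0, -0.13]],
  [[-0.1, 0.75, 0.05], [0, 0, -0.13]],
  [[-0.1, 0.75, 0.05], [0, 0, -0.13]],
  [[-0.1, 0.75, 0.05], [0, 0, -0.13]],
  [[-0.1, 0.75, 0.05], [0, 0, -0.13]],
  [[-0.1, 0.75, 0.05], [0, 0, -0.13]],
  [[-0.1, 0.75, 0.05], [0, 0, -0.13]],
  [[-0.1, 0.75, 0.05], [0, 0, -0.13]],
])

```text
time: 44.5
tool_pos: [398.0, -119.8, 200.8]
tcp_rot: [3.042, -0.001, 1.853]
contact_force: [1.0, 0.5, -3.2]
grip_width: 10.0
finger_force: 30.0
```

>>> play_rows([
  [[-0.1, 0.75, 0.05], [0, 0, -0.13]],
  [[-0.1, 0.75, 0.05], [0, 0, -0.13]],
  [[-0.1, 0.75, 0.05], [0, 0, -0.13]],
  [[-0.1, 0.75, 0.05], [0, 0, -0.13]],
  [[-0.1, 0.75, 0.05], [0, 0, -0.13]],
  [[-0.1, 0.75, 0.05], [0, 0, -0.13]],
  [[-0.1, 0.75, 0.05], [0, 0, -0.13]],
  [[-0.1, 0.75, 0.05], [0, 0, -0.13]],
  [[-0.1, 0.7, 0.05], [0, 0, -0.13]],
  [[-0.1, 0.5, 0.05], [0, 0, 0]],
  [[-0.1, 0.25, 0], [0, 0, 0]],
  [[0, 0, 0], [0, 0, 0]],
])

```text
time: 46.0
tool_pos: [365.1, 102.4, 215.7]
tcp_rot: [3.042, -0.001, 1.691]
contact_force: [0.5, 0.3, -2.8]
grip_width: 9.4
finger_force: 30.0
```

>>> play_rows([
  [[-0.09, 0.045, -0.22], [-0.038, 0.325, 0]],
  [[-0.09, 0.045, -0.22], [-0.038, 0.325, 0]],
  [[-0.09, 0.045, -0.22], [-0.038, 0.325, 0]],
  [[-0.09, 0.045, -0.22], [-0.038, 0.325, 0]],
  [[-0.09, 0.045, -0.22], [-0.038, 0.325, 0]],
  [[-0.09, 0.045, -0.22], [-0.038, 0.325, 0]],
  [[0, 0, 0], [0, 0, 0]],
  [[0, 0, 0], [0, 0, 0]],
])

```text
time: 47.0
tool_pos: [349.7, 110.2, 176.3]
tcp_rot: [-2.968, -0.001, 1.69]
contact_force: [0.5, 0.2, -2.8]
grip_width: 9.6
finger_force: 30.0
```

```bash
cat > s11.py <<'E'
from h import *
o=get_obs(); print(o['tool_pos'].round(1),o['tcp_rot'].round(3),o['joint_positions'].round(2))
c=cam('wrist'); s=cam('scene')
a=c['frame'][:,:,::-1]; b=cv2.resize(s['frame'][90:260,200:370,::-1],(384,384))
cv2.imwrite('pics/'+sys.argv[1],cv2.resize(np.hstack([cv2.resize(a,(416,384)),b]),(800,384)))
E
python3 s11.py w11.png
```

```text
[349.7 110.2 176.3] [-2.968e+00 -1.000e-03  1.690e+00] [ 0.1   0.23  1.9  -0.    1.19 -0.02]
```

View pics/w11.png

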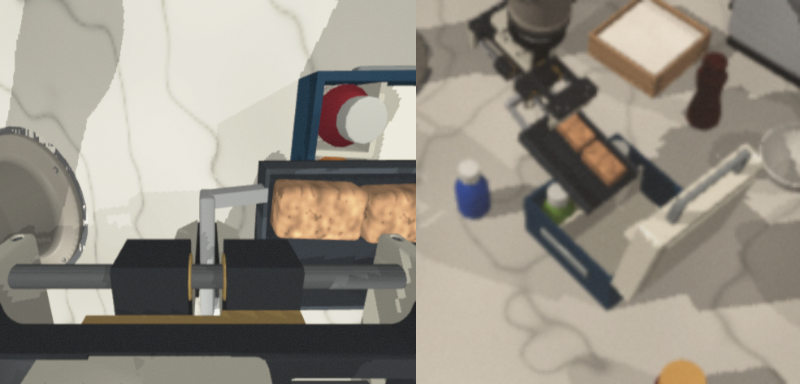

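The views show the tray lip over the food compartment, clear of the caps, with both bars still on it (about (130,575) and (160,605) in the right half). Now the tip.

>>> play_rows([
  [[0.17, 0.02, 0.144], [-0.037, 0.31, 0]],
  [[0.17, 0.02, 0.144], [-0.037, 0.31, 0]],
  [[0.17, 0.02, 0.144], [-0.037, 0.31, 0]],
  [[0.17, 0.02, 0.144], [-0.037, 0.31, 0]],
  [[0.17, 0.02, 0.144], [-0.037, 0.31, 0]],
  [[0.17, 0.02, 0.144], [-0.037, 0.31, 0]],
  [[0.17, 0.02, 0.144], [-0.037, 0.31, 0]],
  [[0.17, 0.02, 0.144], [-0.037, 0.31, 0]],
  [[0.17, 0.02, 0.144], [-0.037, 0.31, 0]],
  [[0.17, 0.02, 0.144], [-0.037, 0.31, 0]],
  [[0.17, 0.02, 0.144], [-0.037, 0.31, 0]],
  [[0.17, 0.02, 0.144], [-0.037, 0.31, 0]],
])

```text
time: 48.6
tool_pos: [411.3, 117.4, 228.5]
tcp_rot: [-2.445, -0.001, 1.689]
contact_force: [-0.6, 1.0, -2.3]
grip_width: 9.9
finger_force: 30.0
```

>>> play_rows([
  [[0, 0, 0], [0, 0, 0]],
  [[0, 0, 0], [0, 0, 0]],
  [[0, 0, 0], [0, 0, 0]],
  [[0, 0, 0], [0, 0, 0]],
  [[0, 0, 0], [0, 0, 0]],
  [[0, 0, 0], [0, 0, 0]],
])

```text
time: 49.35
tool_pos: [410.8, 117.4, 228.1]
tcp_rot: [-2.444, -0.001, 1.689]
contact_force: [-0.7, 0.1, -2.1]
grip_width: 9.6
finger_force: 30.0
```

```bash
python3 s11.py w12.png
```

```text
[410.8 117.4 228.1] [-2.444e+00 -1.000e-03  1.689e+00] [ 0.1   0.59  1.36 -0.01  1.89 -0.01]
```

View pics/w12.png

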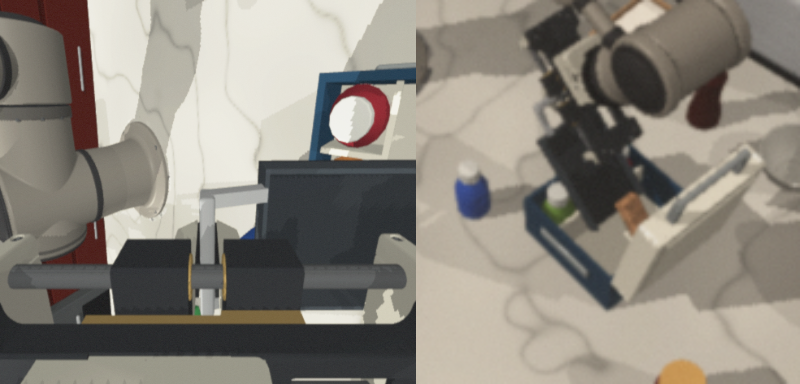

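The tray is empty in the wrist half. In the right half one bar shows inside the compartment at (210,632). I'll back the tray out along its slope, then level it.

>>> play_rows([
  [[-0.3, -0.03, 0.3], [0, 0, 0]],
  [[-0.4, -0.04, 0.4], [0, 0, 0]],
  [[-0.4, -0.04, 0.5], [0, 0, 0]],
  [[-0.2, -0.02, 0.7], [0, 0, 0]],
  [[0, 0, 0.7], [0.06, -0.5, 0]],
  [[0, 0, 0.7], [0.06, -0.5, 0]],
  [[0, 0, 0.2], [0.06, -0.5, 0]],
  [[0, 0, 0], [0.06, -0.5, 0]],
  [[0, -0.5, 0], [0.06, -0.5, 0]],
  [[0, -0.9, 0], [0.06, -0.5, 0]],
  [[0.2, -1, 0], [0.06, -0.5, 0]],
  [[0.2, -1, 0], [0.06, -0.5, 0]],
])

```text
time: 50.95
tool_pos: [382.7, 10.9, 334.1]
tcp_rot: [-3.01, -0.001, 1.69]
contact_force: [-0.5, 0.3, -2.4]
grip_width: 9.6
finger_force: 30.0
```

>>> play_rows([
  [[0.2, -1, 0], [0.06, -0.5, 0.13]],
  [[0.2, -1, 0], [0.06, -0.5, 0.13]],
  [[0.2, -1, 0], [0, 0, 0.13]],
  [[0.2, -1, 0], [0, 0, 0.13]],
  [[0.2, -1, 0], [0, 0, 0.13]],
  [[0, 0, 0], [0, 0, 0]],
])

```text
time: 51.7
tool_pos: [412.9, -139.5, 333.5]
tcp_rot: [3.136, 0.001, 1.778]
contact_force: [-0.6, 0.3, -1.7]
grip_width: 10.0
finger_force: 30.0
```

```bash
cat > s12.py <<'E'
from h import *
o=get_obs(); print(o['tool_pos'].round(1),o['tcp_rot'].round(3),o['contact_force'])
t=cam('top'); s=cam('scene')
for n,c in(('top',t),('scene',s)):
    for x in pinpoint('bar',n):
        if x['p']>.2: print(n,round(x['p'],2),np.round(x['at']).tolist(),plane(c,x['at'],15).round(0))
a=cv2.resize(t['frame'][100:245,165:310,::-1],(400,400)); b=cv2.resize(s['frame'][120:260,210:350,::-1],(400,400))
cv2.imwrite('pics/'+sys.argv[1],np.hstack([a,b]))
E
python3 s12.py w13.png
```

```text
[ 412.9 -139.5  333.5] [3.136e+00 1.000e-03 1.778e+00] [-0.59561503  0.30949388 -1.68528526]
top 0.78 [307.0, 364.0] [ 232. -249.   15.]
top 0.68 [187.0, 211.0] [565. 162.  15.]
top 0.58 [174.0, 214.0] [603. 152.  15.]
scene 0.66 [192.0, 144.0] [ 250. -259.   15.]
scene 0.47 [210.0, 167.0] [ 361. -229.   15.]
scene 0.44 [196.0, 293.0] [554. 149.  15.]
scene 0.24 [167.0, 365.0] [606. 430.  15.]
```

View pics/w13.png

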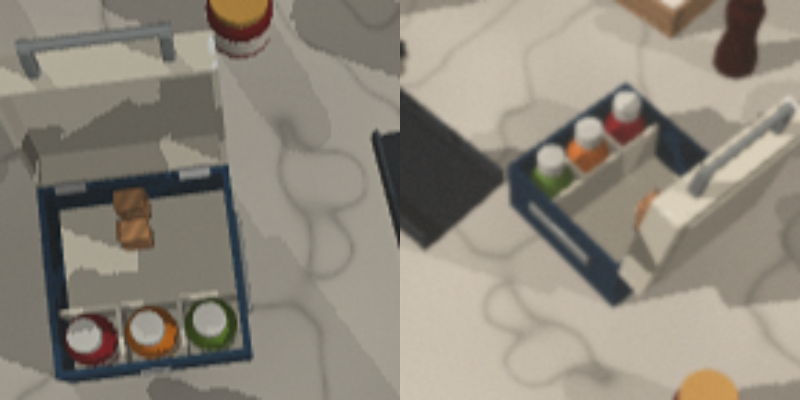

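The top crop shows both bars on the compartment floor at (205,130) and (233,135), with all three bottles in their wells. I'll return the tray to its place.

>>> play_rows([
  [[0.082, -0.817, -0.3], [0, 0, 0.2]],
  [[0.082, -0.817, -0.3], [0, 0, 0.2]],
  [[0.082, -0.817, -0.3], [0, 0, 0.2]],
  [[0.082, -0.817, -0.3], [0, 0, 0.2]],
  [[0.082, -0.817, -0.3], [0, 0, 0.2]],
  [[0.082, -0.817, -0.3], [0, 0, 0.2]],
  [[0.082, -0.817, -0.3], [0, 0, 0.2]],
  [[0.082, -0.817, -0.3], [0, 0, 0.2]],
  [[0.082, -0.817, -0.3], [0, 0, 0.2]],
  [[0, 0, -0.9], [0, 0, 0]],
  [[0, 0, -0.9], [0, 0, 0]],
  [[0, 0, -0.9], [0, 0, 0]],
])

```text
time: 53.4
tool_pos: [436.3, -358.2, 170.6]
tcp_rot: [3.136, 0.001, 2.033]
contact_force: [0.5, 0.6, -3.2]
grip_width: 9.8
finger_force: 30.0
```

>>> play_rows([
  [[0, 0, -0.9], [0, 0, 0]],
  [[0, 0, -0.9], [0, 0, 0]],
  [[0, 0, -0.9], [0, 0, 0]],
  [[0, 0, -0.8], [0, 0, 0]],
  [[0, 0, -0.6], [0, 0, 0]],
  [[0, 0, -0.3], [0, 0, 0]],
  [[0, 0, -0.1], [0, 0, 0]],
  [[0, 0, 0], [0, 0, 0]],
])

```text
time: 54.4
tool_pos: [436.4, -359.2, 36.6]
tcp_rot: [3.135, 0.002, 2.032]
contact_force: [-0.6, 0.1, -2.1]
grip_width: 9.7
finger_force: 30.0
```

>>> play_rows([
  [[0, 0, -0.2], [0, 0, 0]],
  [[0, 0, -0.15], [0, 0, 0]],
  [[0, 0, -0.06], [0, 0, 0]],
  [[0, 0, 0], [0, 0, 0]],
  [[0, 0, 0], [0, 0, 0]],
])

```text
time: 55.02
tool_pos: [435.9, -359.2, 24.2]
tcp_rot: [3.136, 0.001, 2.032]
contact_force: [-2.3, 1.5, 4.0]
grip_width: 9.8
finger_force: 30.0
```

>>> play_rows([
  [[0, 0, 0], [0, 0, 0]],
  [[0, 0, 0], [0, 0, 0]],
  [[0, 0, 0], [0, 0, 0]],
  [[0, 0, 0.5], [0, 0, 0]],
  [[0, 0, 1], [0, 0, 0]],
  [[0, 0, 1], [0, 0, 0]],
  [[0, 0, 1], [0, 0, 0]],
  [[0, 0, 1], [0, 0, 0]],
  [[0, 0, 1], [0, 0, 0]],
  [[0, 0, 1], [0, 0, 0]],
  [[0, 0, 1], [0, 0, 0]],
  [[0, 0, 1], [0, 0, 0]],
], hand=-0.4)

```text
time: 56.52
tool_pos: [435.8, -358.9, 281.0]
tcp_rot: [3.135, 0.002, 2.032]
contact_force: [0.8, -0.4, -0.7]
grip_width: 27.9
finger_force: 0.0
```

>>> play_rows([
  [[0.45, 0.9, 1], [0, 0, -0.14]],
  [[0.45, 0.95, 1], [0, 0, -0.14]],
  [[0.45, 0.95, 1], [0, 0, -0.14]],
  [[0.45, 0.95, 0.1], [0, 0, -0.14]],
  [[0.45, 0.95, 0], [0, 0, -0.14]],
  [[0.45, 0.95, 0], [0, 0, -0.14]],
  [[0.45, 0.95, 0], [0, 0, -0.14]],
  [[0.45, 0.95, 0], [0, 0, -0.14]],
  [[0.45, 0.95, 0], [0, 0, -0.14]],
  [[0.45, 0.95, 0], [0, 0, -0.14]],
  [[0.4, 0.95, 0], [0, 0, -0.14]],
  [[0.4, 0.95, 0], [0, 0, -0.14]],
])

```text
time: 58.02
tool_pos: [594.9, -17.5, 373.0]
tcp_rot: [3.135, 0.002, 1.797]
contact_force: [0.2, 0.4, -0.4]
grip_width: 27.6
finger_force: 0.0
```

>>> play_rows([
  [[0.4, 0.95, 0], [0, 0, -0.14]],
  [[0.4, 0.95, 0], [0, 0, -0.14]],
  [[0.4, 0.95, 0], [0, 0, -0.14]],
  [[0, 0, 0], [0, 0, 0]],
  [[0, 0, 0], [0, 0, 0]],
])

```text
time: 58.65
tool_pos: [630.6, 66.5, 372.4]
tcp_rot: [3.135, 0.002, 1.739]
contact_force: [-0.3, -0.1, 0.4]
grip_width: 27.5
finger_force: 0.0
```

```bash
cat > s13.py <<'E'
from h import *
o=get_obs(); print(o['tool_pos'].round(1),o['tcp_rot'].round(3))
C={n:cam(n) for n in('wrist','top','scene')}; save(C['top'],'t14.png'); save(C['wrist'],'w14.png'); A=[]
for n in C:
    for x in pinpoint('lid_bar',n)[:1]: print(n,x['p'],x['at'],plane(C[n],x['at'],301).round(1)); A.append((C[n],x['at']))
if len(A)>1: print(tri(A).round(1))
t=C['top']
for q in('tray','tray_grip','tray_lip'): 
    for x in pinpoint(q,'top')[:1]: print(q,x['p'],plane(t,x['at'],0 if q!='tray_grip' else 30).round(0))
E
python3 s13.py
```

```text
[630.6  66.5 372.4] [3.135e+00 2.000e-03 1.739e+00]
wrist 0.89 [101.0, 333.1] [675.6 157.2 301. ]
top 0.92 [115.0, 198.7] [671.  155.6 301. ]
scene 0.67 [171.0, 329.7] [678.4 150.5 301. ]
[675.5 156.6 292.8]
tray 0.75 [ 539. -305.    0.]
tray_grip 0.59 [ 438. -364.   30.]
tray_lip 0.9 [ 605. -285.    0.]
```

>>> play_rows([
  [[0.5, 1, 0], [0, 0, -0.14]],
  [[0.5, 1, 0], [0, 0, -0.14]],
  [[0.5, 1, 0], [0, 0, -0.14]],
  [[0, 0.02, -0.3], [0, 0, 0]],
  [[0, 0, -0.6], [0, 0, 0]],
  [[0, 0, -0.6], [0, 0, 0]],
  [[0, 0, -0.5], [0, 0, 0]],
  [[0, 0, -0.35], [0, 0, 0]],
  [[0, 0, 0], [0, 0, 0]],
])

```text
time: 60.22
tool_pos: [675.5, 156.8, 300.5]
tcp_rot: [3.137, 0.001, 1.679]
contact_force: [0.2, -0.4, -0.7]
grip_width: 27.2
finger_force: 0.0
```

>>> play_rows([
  [[0, 0, 0], [0, 0, 0]],
  [[0, 0, 0], [0, 0, 0]],
  [[0, 0, 0], [0, 0, 0]],
  [[0, 0, 0], [0, 0, 0]],
], hand=-1)

```text
time: 60.72
tool_pos: [674.3, 157.3, 302.0]
tcp_rot: [3.139, 0.002, 1.68]
contact_force: [-8.9, -1.4, 3.5]
grip_width: 9.1
finger_force: 30.0
```

>>> play_rows([
  [[-0.5, -0.06, 0.11], [0, 0, 0]],
  [[-0.51, -0.06, 0.08], [0, 0, 0]],
  [[-0.52, -0.06, 0.04], [0, 0, 0]],
  [[-0.52, -0.06, 0.01], [0, 0, 0]],
  [[-0.52, -0.06, -0.03], [0, 0, 0]],
  [[-0.51, -0.06, -0.07], [0, 0, 0]],
  [[-0.51, -0.06, -0.1], [0, 0, 0]],
  [[-0.5, -0.06, -0.14], [0, 0, 0]],
  [[-0.49, -0.05, -0.17], [0, 0, 0]],
  [[-0.47, -0.05, -0.21], [0, 0, 0]],
  [[-0.46, -0.05, -0.24], [0, 0, 0]],
  [[-0.44, -0.05, -0.27], [0, 0, 0]],
])

```text
time: 62.22
tool_pos: [497.6, 138.0, 272.7]
tcp_rot: [3.132, -0.001, 1.68]
contact_force: [1.5, 3.5, -1.3]
grip_width: 9.1
finger_force: 30.0
```

>>> play_rows([
  [[-0.42, -0.05, -0.3], [0, 0, 0]],
  [[-0.4, -0.04, -0.33], [0, 0, 0]],
  [[-0.38, -0.04, -0.36], [0, 0, 0]],
  [[-0.35, -0.04, -0.38], [0, 0, 0]],
  [[-0.32, -0.04, -0.41], [0, 0, 0]],
  [[-0.29, -0.03, -0.43], [0, 0, 0]],
  [[-0.26, -0.03, -0.45], [0, 0, 0]],
  [[-0.23, -0.03, -0.47], [0, 0, 0]],
  [[-0.2, -0.02, -0.48], [0, 0, 0]],
  [[-0.17, -0.02, -0.49], [0, 0, 0]],
])

```text
time: 63.48
tool_pos: [405.2, 127.8, 148.4]
tcp_rot: [3.138, -0.001, 1.68]
contact_force: [-5.9, 5.9, 2.6]
grip_width: 9.0
finger_force: 30.0
```

>>> play_rows([
  [[-0.13, -0.01, -0.5], [0, 0, 0]],
  [[-0.1, -0.01, -0.5], [0, 0, 0]],
  [[-0.06, -0.01, -0.45], [0, 0, 0]],
  [[0, 0, 0], [0, 0, 0]],
  [[0, 0, 0], [0, 0, 0]],
])

```text
time: 64.1
tool_pos: [396.1, 126.8, 104.7]
tcp_rot: [3.14, -0.001, 1.68]
contact_force: [-6.7, 6.1, -0.2]
grip_width: 8.8
finger_force: 30.0
```

>>> play_rows([
  [[0, 0, 0], [0, 0, 0]],
  [[0, 0, 0], [0, 0, 0]],
  [[0, 0, 0], [0, 0, 0]],
  [[0, 0, 0.4], [0, 0, 0]],
  [[0, 0, 1], [0, 0, 0]],
  [[0, 0, 1], [0, 0, 0]],
  [[0, 0, 1], [0, 0, 0]],
  [[0, 0, 1], [0, 0, 0]],
  [[-0.3, -1, 0.5], [0, 0, 0]],
  [[0, -1, 0], [0, 0, 0]],
  [[0, -1, 0], [0, 0, 0]],
  [[0, -1, 0], [0, 0, 0]],
], hand=-0.5)

```text
time: 65.6
tool_pos: [389.1, 5.0, 253.1]
tcp_rot: [3.134, 0.002, 1.68]
contact_force: [0.4, -0.3, -0.1]
grip_width: 23.0
finger_force: 0.0
```

>>> play_rows([
  [[0, -1, 0], [0, 0, 0]],
  [[0, -1, 0], [0, 0, 0]],
  [[0, -1, 0], [0, 0, 0]],
  [[0, -1, 0], [0, 0, 0]],
  [[0, -1, 0], [0, 0, 0]],
  [[0, -1, 0], [0, 0, 0]],
  [[0, 0, 0], [0, 0, 0]],
  [[0, 0, 0], [0, 0, 0]],
  [[0, 0, 0], [0, 0, 0]],
  [[0, 0, 0], [0, 0, 0]],
  [[0, 0, 0], [0, 0, 0]],
  [[0, 0, 0], [0, 0, 0]],
])

```text
time: 67.1
tool_pos: [389.2, -173.8, 252.1]
tcp_rot: [3.136, 0.001, 1.68]
contact_force: [0.3, -0.4, 0.1]
grip_width: 22.9
finger_force: 0.0
```

```bash
cat >> s13.py <<'E'
s=C['scene']; a=cv2.resize(t['frame'][90:290,160:430,::-1],(405,300)); b=cv2.resize(s['frame'][100:300,120:390,::-1],(395,300))
cv2.imwrite('pics/f.png',np.hstack([a,b]))
E
python3 s13.py
```

```text
[ 389.2 -173.8  252.1] [3.136e+00 1.000e-03 1.680e+00]
top 0.9 [249.4, 221.0] [385.9 109.2 301. ]
scene 0.56 [154.5, 262.0] [532.3  37.  301. ]
[391.5 131.1  82.5]
tray 0.91 [ 536. -304.    0.]
tray_grip 0.31 [461. 176.  30.]
tray_lip 0.96 [ 601. -277.    0.]
```

View pics/f.png

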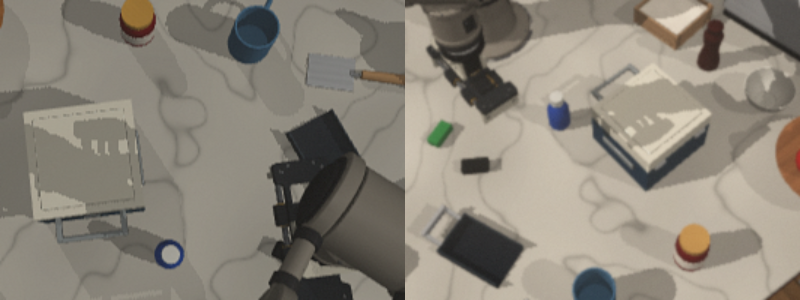

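The views show the lid shut, with the bar's pixels matching the start in both cameras. The empty tray lies flat in its place and the bystanders are unmoved.

```bash
python3 -c "
from plant import bot; print(bot.close_job())"
```

```text
the job is handed in; nothing more can be done
None
```

The cool box is packed and handed in at about 67 s: three bottles each stand in their own well, both oat bars are in the food compartment, the empty tray is back flat in its place, and the lid is shut. I got no verdict from the judge.

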